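Prop up the heavy film dispenser with a pry bar

ROBOT

A 6-joint arm with a two-finger parallel gripper is mounted at the origin on the work surface. World frame = base frame: x ahead of the robot, y to its left, z up, the work surface at z = 0. Lengths are in m, angles in rad, forces in N, time in s.
With the tool pointing down it reaches from about 0.35 to 0.725 m from the base axis. Payload 6 kg.
Tool frame: the origin (TCP) lies on the centre line of the jaws, within the pads' length; the fingertips stand env.tcp_to_tips ahead of it and the grasp point (between the pads) lies 5 mm behind it (env.tcp_to_tips is the distance from the TCP to the fingertips, in m); z points along the fingers, y is the direction in which the jaws open and shut (so a half turn about z gives the same grasp; the last joint's range is limited). The gripper opens to 85 mm and grips with 20 to 120 N. Pads are 22 mm wide; open, the fingers measure 114 mm over their backs; the gripper's body (76 mm by 85 mm) begins 54 mm behind the grasp point. The pads swing forward as they close: fully open they stand 13 mm farther back than shut.
Start: joints at [1.661, 0.04, 0.085, 0, -1.615, -0.334], TCP at [0.145, 0.582, 0.245] pointing down, gripper open.
Joint ranges: [-2.56, 2.56], [-1.29, 2.01], [-1.08, 1.49], [-3.29, 1.98], [-2.81, -0.18], [-2.99, 2.99]. Speed limits (rad/s): [2.57, 2.57, 3.01, 3.14, 3.14, 3.14].

INTERFACE

Orientations are given as a unit quaternion [w, x, y, z].
In Python, from bench import env gives the robot as it stands.
- The arm moves only by the tool play_rows, never from a script. Its argument "targets" is a list of rows, each an object of numbers: "x", "y", "z": the shift along the tool's x, y, z as a fraction of full scale; "turn": the turn about the tool's z as a fraction of full scale; "gripper": the opening, from 0 (shut) to 1 (fully open). In form: [{"x": .., "y": .., "z": .., "turn": .., "gripper": ..}, ...]. A call has 1 to 20 rows; each row shifts and turns the commanded pose from where the row before left it, along the tool's axes as they then stand; what a row does not reach is not made up. Full scale, the value 1, is 50 cm for a shift and 360 degrees for a turn. A row lasts 1/10 s, in which the tool goes at most 50 mm and 8.59 degrees, less where a joint would pass 70% of its speed; a pose out of reach is approached as far as the arm can. A call with a number of a shift or a turn outside -1 to 1 is refused whole. A call with a gripper value outside its range is refused whole. The fingers move at their own pace and stop on an object; the grip force is fixed at half the most. Time passes only in rows, so rows that do not move let the fingers close. It gives the time, the measured TCP pose, the force and the opening at its end, in the units of the state.
- env.sense(): the state, without advancing time (a new reading comes with each control period).
- env.snapshot(name): name is "scene" or "top" or "wrist"; returns the picture (400x640x3 uint8, red, green, blue); there is no depth.
- env.camera_params(name): a dict with "fx", "fy", "cx", "cy" (pixels), "R" (3x3) and "t" (3): a world point X has camera coordinates R X + t; the wrist camera has in their place "T_tool_cam" (4x4, takes a point from camera to tool coordinates, whose origin is the TCP and whose axes are the flange's). Camera axes: x right, y down, z forward; pixel columns grow to the right and rows downward; lengths in m; the calibration is good to about 2 mm. The wrist camera is an equidistant fisheye: a pixel r from the principal point sees the ray r / f radians off the axis. A picture is of the moment at which its call begins: read the wrist's pose just before it. camera_params takes no time and is no camera call.
- env.sign_off(): hands the job in, once; it reports no verdict.
Trained networks look in the newest picture that a camera, given by its name, has taken for a name from the list of things; names that differ only in an ending like _2 or _b are one class to them, and where a whole thing is asked for, a point or a joint stands for the part that bears it (a point fixed in the world has none). Each returns a list of dicts, best first, with "score" (0 to 1); they miss things now and then, are a little off and sometimes report something else, mostly with a low value. They report only what shows in the picture. A call takes as long as a camera call. They do not tell look-alikes from the thing itself.
- env.recognise(camera, label): "box" ([left, top, right, bottom] in pixels, round what is visible of it).
- env.outline_of(camera, label): "mask" (400x640 bool, what is visible of it) and "box" ([left, top, right, bottom] in pixels, round what is visible of it).
- env.landmark_of(camera, label): "at" ([column, row] in pixels: a listed point, or the origin of a listed thing).
The state is a dict: "time": time; "joints": joint angles; "qvel": joint speeds; "joint_torque": joint torques, N m; "position": TCP position; "orientation": TCP orientation; "contact_force": force on the tool from outside, world axes, zero at the start; "moment": the same for the moment, N m; "opening": finger opening in m.
Only numpy, scipy, OpenCV 4.12 (cv2) and the standard library are available. Lean on these libraries where they do the work, as an engineer would, in place of code of your own. Each camera call takes 0.05 s, during which the arm holds its last target.

TASK

The table under the heavy film dispenser has to be wiped: use the pry bar over the wooden fulcrum block to lever up the dispenser's front edge until its sprung service prop swings in under the side lugs and carries it. Then take the bar right out from under the dispenser and lay it flat on the table. Do not touch the dispenser with the gripper, do not shift it out of place, and leave the film carton, date tray and jar where they are.

Things in the scene. Friction and masses are not known exactly. Their poses are not given: they have to be found in the camera images.
- front_edge (a point): Middle of the lower front edge of the loose film dispenser, 24 mm above the table at rest. Axes: x into the machine, away from its front face, y to its left, z up. Below the edge is an open 24 mm gap, free of feet for 50 mm either side of the middle. The edge must rise about 16 mm for the prop to swing in; carried by the prop it stands about 13 mm higher than at first.
- prop (a joint): Sprung prop on two plates screwed to the table beside the dispenser: two 10 mm steel struts on one shaft, 50 mm behind the front face, 104 mm either side of the middle. A light spring swings them by itself under the side lugs (undersides 40 mm up at rest) once these are high enough. About 0 rad leaning against the fronts of the lowered lugs, 0.59 (stop) upright under them.
- fulcrum: Loose hardwood fulcrum block, 56 (x) x 110 (y) mm, 20 mm high at its sides, with a half-round ridge along y in the middle, its top 34 mm above the table. Origin: centre of its underside. It stands 65 to 85 mm in front of the dispenser's front face, ridge roughly parallel to that face, and can be used where it stands.
- bar_mid (a point): Loose pry bar, 280 mm long along its x, flat underside, 0.45 kg: middle of its length, 13 mm above its underside, near its centre of mass. From 10 mm ahead (+x) to the tip: steel blade 30 wide x 8 mm thick; behind that a black grip 26 wide x 26 high, 150 long. x points to the tip, z out of its top. Lies flat left or right of the work, tip pointing away from the robot.
- bar_tip (a point): The blade's tip, 140 mm ahead of the bar's middle, half-way up the blade (4 mm above the underside). Axes as the bar.
- bar_end (a point): The rear end of the bar's grip, 140 mm behind the bar's middle, half-way up the grip (13 mm above the underside). Axes as the bar.
- dispenser: The film dispenser, about 6 kg: cast base 200 deep x 180 wide x 30 mm thick on four rubber feet 24 mm tall, 26 mm across, centred 30 and 180 mm behind the front face and 70 mm either side of the middle; film roll on its rear half, up to 145 mm high. Steel lug on each side. Origin at table height below the middle of the front edge, axes as front_edge.
- anchor: The fixed anchor plates of the prop; its origin and axes are those of the dispenser at the start.
- film_carton: Bystander: loose carton 240 x 50 x 50 mm, origin at the centre of its underside, x along its length.
- date_tray: Bystander: open cardboard tray of dates 120 x 180 x 45 mm, origin at the centre of its underside.
- jar: Bystander: closed jar 76 mm across, 110 mm high, origin at the centre of its underside.
Things that resemble listed ones, but are neither listed nor needed, are in the scene too. Of the things like the fulcrum, leave any that is green or red; of the rest the larger one is meant.

How it is judged:
By the outcome, as a careful person would: the job done as asked, in the order asked, and still so for the second after the job is handed in, with the robot touching nothing.
It also fails if it takes over 67 s, if anything falls off the work surface, if the arm or the gripper's body presses on something with over 40 N, if the wrist force passes 120 N, or if a joint passes its speed limit or range.

## Working session

There is one attempt and no reset: what is moved stays moved. The work goes in short steps, Python scripts to look and compute and a tool call to move; the robot and the scene stay as the last step left them, time stands still between calls to the robot, and variables do not carry over. Pictures are saved under pics/ and viewed, and the job is handed in when it is done.

Besides the shell and the picture viewer there is one more tool, called as a command line: name --argument value ..., lists and objects as JSON in quotes. play_rows: Moves the arm, as the interface text tells. Shift numbers are shares of 50 cm and turn numbers shares of 360 degrees, none past 1 either way. Its arguments: {"type":"object","properties":{"targets":{"type":"array","items":{"type":"object","properties":{"x":{"type":"number"},"y":{"type":"number"},"z":{"type":"number"},"turn":{"type":"number"},"gripper":{"type":"number"}}}}},"required":["targets"]}

```bash
ls; mkdir -p pics; python3 - <<'E'
from bench import env
import cv2
print(env.sense()); print(env.tcp_to_tips)
for c in ["scene","top","wrist"]:
    im=env.snapshot(c); cv2.imwrite(f"pics/{c}0.png",im[:,:,::-1])
    p=env.camera_params(c); print(c,p)
    if c=="wrist": continue
    for l in ["front_edge","fulcrum","bar_mid","bar_tip","bar_end","dispenser","anchor","film_carton","date_tray","jar"]:
        print(c,l,[(round(d["score"],2),[round(float(v)) for v in d["at"]]) for d in env.landmark_of(c,l)])
E
```

```text
pics
{'time': 0.0, 'joints': array([ 1.66073647e+00,  4.08015628e-02,  8.37803449e-02, -5.18255332e-04,
       -1.61547248e+00, -3.33667016e-01]), 'qvel': array([-0.00039635, -0.00052332,  0.00186514,  0.00096043, -0.00052547,
       -0.00156825]), 'joint_torque': array([ 2.71056547e-05, -3.68215907e+01,  3.47424030e+01,  6.93236098e+00,
       -5.36634892e-03,  4.29477382e-06]), 'position': array([0.14463893, 0.58198596, 0.24425716]), 'orientation': array([ 8.84142220e-04,  9.92584825e-01, -1.21550718e-01, -7.46801967e-05]), 'contact_force': array([ 0.2979446 ,  0.73080102, -0.28837476]), 'moment': array([ 0.01313555, -0.02498254,  0.01585396]), 'opening': 0.08506627992802154}
0.014
scene {'fx': 411.7890097063351, 'fy': 411.7890097063351, 'cx': 324.08081373048356, 'cy': 199.5703680596925, 'R': array([[-0.85831174,  0.51300968, -0.01104659],
       [ 0.39195749,  0.64158275, -0.65934884],
       [-0.33116503, -0.57025665, -0.751756  ]]), 't': array([ 0.45560729, -0.1668853 ,  1.47514396])}
scene front_edge [(0.96, [291, 229]), (0.65, [290, 234])]
scene fulcrum [(0.93, [305, 190]), (0
[... 850 characters left out ...]
)]
top bar_mid [(0.66, [454, 227])]
top bar_tip []
top bar_end [(0.77, [451, 286])]
top dispenser [(0.7, [316, 138]), (0.61, [314, 135])]
top anchor []
top film_carton []
top date_tray [(0.56, [473, 129])]
top jar [(0.81, [200, 131])]
wrist {'fx': 309.70691628693146, 'fy': 309.70691628693146, 'cx': 325.6475981692062, 'cy': 200.53199451730885, 'T_tool_cam': array([[ 5.57326656e-04, -9.50523985e-01, -3.10650676e-01,
         7.97816760e-02],
       [ 9.99999819e-01,  5.99922611e-04, -4.15716974e-05,
         5.49314422e-04],
       [ 2.25881260e-04, -3.10650597e-01,  9.50524148e-01,
        -1.28658986e-01],
       [ 0.00000000e+00,  0.00000000e+00,  0.00000000e+00,
         1.00000000e+00]])}
```

View pics/scene0.png

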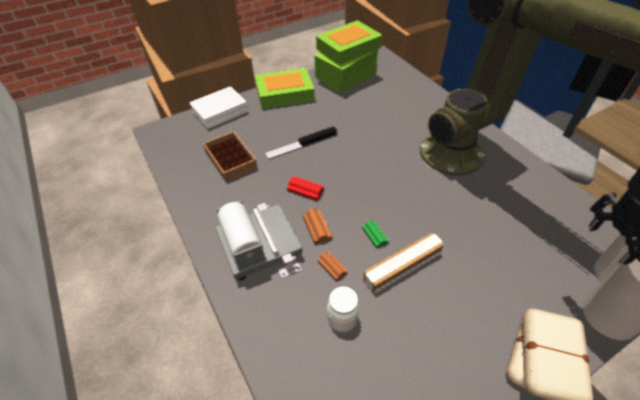

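View pics/top0.png

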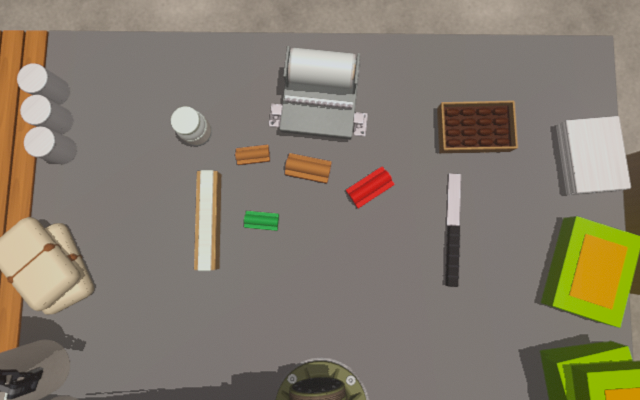

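View pics/wrist0.png

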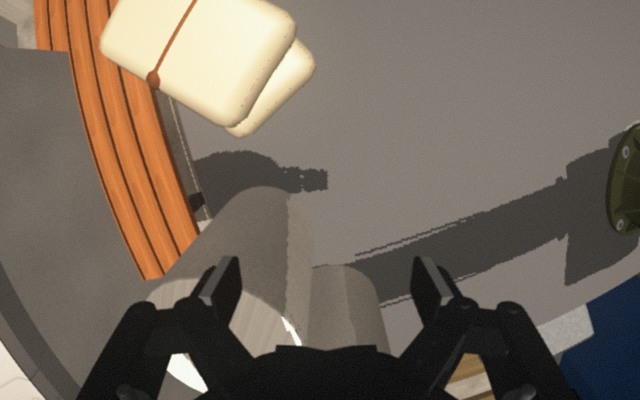

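Scene view: dispenser at about (255,240), brown fulcrum at (318,225), bar at (300,143). Top view: the larger brown block is at (308,168), with a smaller brown decoy at (252,154), red at (370,187) and green at (261,221). The bar is at (454,230) with its tip at (455,175), and the dispenser front edge is at about (316,136). Next I'll measure these.

```bash
cat > h.py <<'E'
from bench import env
import numpy as np, cv2
def ray(c,uv):
    p=env.camera_params(c); R,t=np.array(p["R"]),np.array(p["t"])
    d=R.T@np.array([(uv[0]-p["cx"])/p["fx"],(uv[1]-p["cy"])/p["fy"],1.]); return -R.T@t,d
def onz(c,uv,z):
    o,d=ray(c,uv); return o+d*(z-o[2])/d[2]
def tri(a,b):
    A=np.zeros((3,3));B=np.zeros(3)
    for c,uv in(a,b):
        o,d=ray(c,uv);d/=np.linalg.norm(d);M=np.eye(3)-np.outer(d,d);A+=M;B+=M@o
    return np.linalg.solve(A,B)
def proj(c,X):
    p=env.camera_params(c); q=np.array(p["R"])@np.array(X)+p["t"]; return np.array([p["cx"]+p["fx"]*q[0]/q[2],p["cy"]+p["fy"]*q[1]/q[2]])
def rect(c,mask,z):
    ys,xs=np.nonzero(mask); P=np.array([onz(c,(x,y),z)[:2] for x,y in zip(xs,ys)])
    (cx,cy),(w,h),a=cv2.minAreaRect((P*1000).astype(np.float32)); 
    if w<h: a+=90; w,h=h,w
    return np.round([cx,cy,w,h,a],1)
E
python3 - <<'E'
from h import *
env.snapshot("top");
for l,z in [("bar_mid",.02),("fulcrum",.03),("dispenser",.054),("film_carton",.05),("date_tray",.045),("anchor",.02),("prop",.02)]:
    for d in env.outline_of("top",l): print(l,round(d["score"],2),[round(float(v)) for v in d["box"]],rect("top",d["mask"],z))
env.snapshot("scene")
f=("top",(308,168));
print("ful",onz("top",(308,168),.0),onz("scene",(318,229),0))
print("fe",tri(("top",(314,136)),("scene",(291,229))),onz("top",(314,136),.024),onz("scene",(291,229),.024))
print("bar",tri(("top",(454,227)),("scene",(300,145))),onz("top",(451,286),.013))
for c in("top","scene"):
  im=env.snapshot(c)
  if c=="top": im=cv2.resize(im[30:250,230:420],None,fx=4,fy=4,interpolation=2)[:600]; cv2.imwrite("pics/topd.png",im[:600,:,::-1])
  else: cv2.imwrite("pics/scd.png",cv2.resize(im[170:310,200:360],None,fx=4,fy=4,interpolation=2)[:,:,::-1])
E
```

```text
bar_mid 0.88 [446, 176, 460, 287] [ 434.1 -315.2  275.7   36.5  178.9]
fulcrum 0.89 [236, 144, 268, 166] [611.5 184.2  85.9  43.8  99.1]
fulcrum 0.63 [346, 167, 394, 208] [ 536.6 -110.9  112.9   57.5  123.4]
fulcrum 0.61 [284, 153, 332, 181] [581.2  44.5 109.9  61.5  78. ]Traceback (most recent call last):
  File "<stdin>", line 4, in <module>
  File "h.py", line 16, in rect
    ys,xs=np.nonzero(mask); P=np.array([onz(c,(x,y),z)[:2] for x,y in zip(xs,ys)])
                                        ~~~^^^^^^^^^^^
  File "h.py", line 7, in onz
    o,d=ray(c,uv); return o+d*(z-o[2])/d[2]
        ~~~^^^^^^
  File "h.py", line 4, in ray
    p=env.camera_params(c); R,t=np.array(p["R"]),np.array(p["t"])
ValueError: time passes only in moves, steps and waits
```

```bash
sed -i 's/^def ray/_c={}\ndef cp(c):\n    if c not in _c: _c[c]=env.camera_params(c)\n    return _c[c]\ndef ray/; s/p=env.camera_params(c);/p=cp(c);/' h.py
python3 - <<'E'
from h import *
it=env.snapshot("top"); cv2.imwrite("pics/topd.png",cv2.resize(it[30:210,230:420],None,fx=3.3,fy=3.3,interpolation=2)[:,:,::-1])
for l,z in [("dispenser",.054),("film_carton",.05),("date_tray",.045),("anchor",.02),("prop",.02)]:
    for d in env.outline_of("top",l): print(l,round(d["score"],2),[round(float(v)) for v in d["box"]],rect("top",d["mask"],z))
print("ful",onz("top",(308,168),.0),onz("scene",(318,229),0))
print("fe",tri(("top",(314,136)),("scene",(291,229))),onz("top",(314,136),.024),onz("scene",(291,229),.024))
print("bar",tri(("top",(454,227)),("scene",(300,145))),onz("top",(451,286),.013))
im=env.snapshot("scene")
cv2.imwrite("pics/scd.png",cv2.resize(im[170:310,200:360],None,fx=4,fy=4,interpolation=2)[:,:,::-1])
print(env.sense()["time"])
E
```

```text
dispenser 0.6 [272, 45, 367, 141] [767.2  16.7 227.1 222.9  84.6]
film_carton 0.61 [195, 171, 224, 270] [446.  284.9 243.2  65.2   2.6]
date_tray 0.89 [438, 102, 519, 153] [ 686.9 -371.1  192.2  130.    92.2]
anchor 0.89 [268, 116, 365, 137] [695.1  23.1 249.4  54.9  90.1]
ful [0.58487207 0.04401111 0.        ] [0.57986432 0.04587808 0.        ]
fe [0.66024525 0.02875799 0.0356418 ] [0.6626422  0.02955027 0.024     ] [0.65737878 0.0199642  0.024     ]
bar [ 0.44036619 -0.3251104  -0.00269027] [ 0.29607214 -0.31108923  0.013     ]
1.65
```

View pics/topd.png

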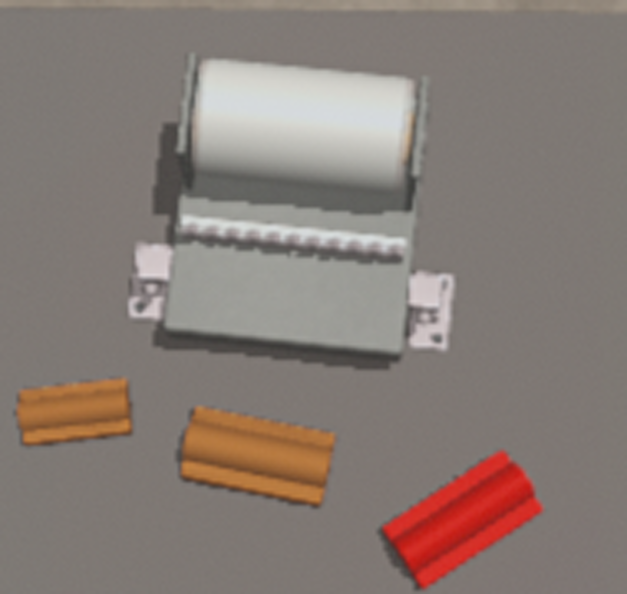

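View pics/scd.png

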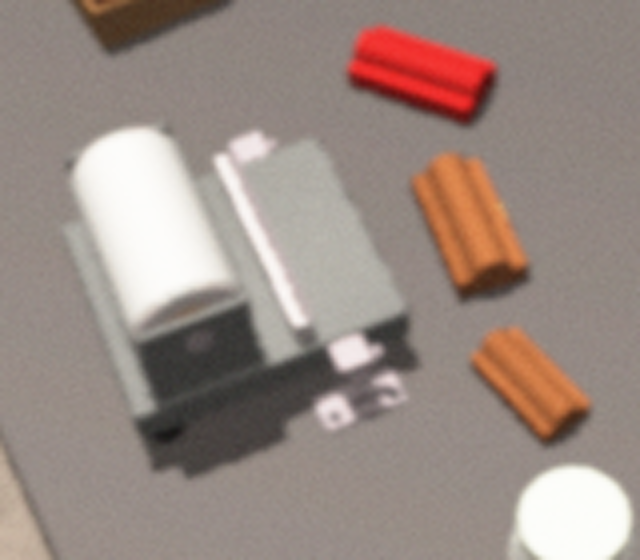

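Crop: dispenser front top corners at (165,330) and (398,353). Fulcrum corners at (193,408), (335,433), (322,504) and (181,477). Converting these to world positions.

```bash
python3 - <<'E'
from h import *
f=lambda x,y:(230+(x+.5)/3.3-.5,30+(y+.5)/3.3-.5)
a=onz("top",f(165,330),.054);b=onz("top",f(400,353),.054)
m=(a+b)/2; d=a-b; th=np.arctan2(-d[0],d[1]); print("front",m,np.linalg.norm(d),np.degrees(th))
n=np.array([np.cos(th),np.sin(th)])
C=[onz("top",f(*p),.02)[:2] for p in[(193,408),(335,433),(322,504),(181,477)]]
c=np.mean(C,0); e=C[0]-C[1]+C[3]-C[2]; thf=np.arctan2(-e[0],e[1]); print("ful",c,np.degrees(thf),np.linalg.norm(C[0]-C[1]),np.linalg.norm(C[1]-C[2]),"dist",n@(m[:2]-c), "lat",np.array([-n[1],n[0]])@(c-m[:2]))
# bar corners top crop
it=env.snapshot("top"); cv2.imwrite("pics/bar.png",cv2.resize(it[165:295,420:490],None,fx=4.5,fy=4.5,interpolation=2)[:,:,::-1])
E
```

```text
front [0.66211278 0.02590699 0.054     ] 0.1760271847106365 -4.949056543539111
ful [0.58206795 0.04388156] -9.684478171990522 0.11032402350765319 0.05559360254391939 dist 0.08129707349498862 lat 0.011002091593063736
```

View pics/bar.png

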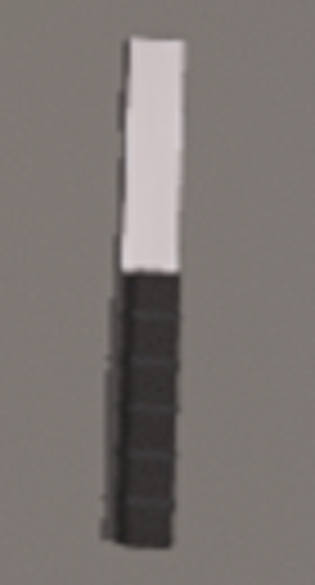

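```bash
cat >> h.py <<'E'
from scipy.spatial.transform import Rotation as Ro
def pose():
    s=env.sense(); q=s["orientation"]; R=Ro.from_quat([q[1],q[2],q[3],q[0]]).as_matrix()
    return s["position"],R,s
def st():
    p,R,s=pose(); print("t",round(s["time"],2),"p",np.round(p*1000,1),"yaw",round(np.degrees(np.arctan2(R[1,0],R[0,0])),2),"tilt",np.round(R[:2,2],4),"F",np.round(s["contact_force"],1),"M",np.round(s["moment"],2),"op",round(s["opening"]*1000,1))
def to(X,yaw=None):
    p,R,s=pose(); d=R.T@(np.array(X)-p); print("shift frac",np.round(d/.5,4),"rows>=",np.ceil(np.linalg.norm(d)/.05))
    if yaw is not None:
        y=np.degrees(np.arctan2(R[1,0],R[0,0])); print("turn",round(-(yaw-y)/360,4))
E
python3 - <<'E'
from h import *
f=lambda x,y:(420+(x+.5)/4.5-.5,165+(y+.5)/4.5-.5)
T=onz("top",f(157,39),.008);M=onz("top",f(151,272),.020);E_=onz("top",f(146,546),.026)
d=T-E_; print(T,M,E_,np.linalg.norm(d[:2]),np.degrees(np.arctan2(d[1],d[0])))
st()
E
```

```text
[ 0.5754514  -0.32599569  0.008     ] [ 0.44417032 -0.31695629  0.02      ] [ 0.29720317 -0.31001978  0.026     ] 0.27870648743614035 -3.286089200930415
t 1.7 p [144.8 582.2 245.3] yaw -13.97 tilt [-0.     -0.0001] F [-0.1  0.3 -0. ] M [-0.    0.06  0.03] op 85.5
```

play_rows --targets '[{"turn": -0.0149, "gripper": 1}, {"turn": -0.0148}, {"x": 0.0643, "y": 0.0567}, {"x": 0.0643, "y": 0.0567}, {"x": 0.0643, "y": 0.0567}, {"x": 0.0643, "y": 0.0567}, {"x": 0.0643, "y": 0.0567}, {"x": 0.0643, "y": 0.0567}, {"x": 0.0643, "y": 0.0567}, {"x": 0.0643, "y": 0.0567}, {"x": 0.0643, "y": 0.0567}, {"x": 0.0643, "y": 0.0567}, {"x": 0.0643, "y": 0.0567}]'

```text
invalid input
```

play_rows --targets '[{"x": -0.0179, "y": 0.0876}, {"x": -0.0179, "y": 0.0876}, {"x": -0.0179, "y": 0.0876}, {"x": -0.0179, "y": 0.0876}, {"x": -0.0179, "y": 0.0876}, {"x": -0.0179, "y": 0.0876}, {"x": -0.0179, "y": 0.0876}, {"x": -0.0179, "y": 0.0876}, {"x": -0.0179, "y": 0.0876}, {"x": -0.0179, "y": 0.0876}, {"x": -0.0179, "y": 0.0876}, {"x": -0.0179, "y": 0.0876}, {"x": -0.0179, "y": 0.0876}, {"x": 0}]'

```text
invalid input
```

```bash
python3 - <<'E'
from h import *
st(); to([.331,-.312,.12],-3.3)
im=env.snapshot("wrist"); cv2.imwrite("pics/w1.png",im[:,:,::-1])
for l in("bar_end","bar_mid","bar_tip"): print(l,[(round(d["score"],2),d["at"]) for d in env.landmark_of("wrist",l)])
E
```

```text
t 1.7 p [144.8 582.2 245.3] yaw -13.97 tilt [-0.     -0.0001] F [-0.1  0.3 -0. ] M [-0.    0.06  0.03] op 85.5
shift frac [0.7931 1.6457 0.2507] rows>= 19.0
turn -0.0296
bar_end []
bar_mid []
bar_tip []
```

View pics/w1.png

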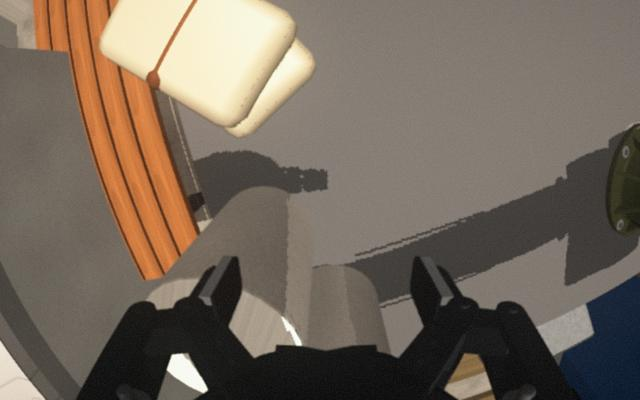

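The move calls were refused, most likely because each row needs all five numbers. The arm has not moved, so I'll resend the rows in full.

play_rows --targets '[{"x": 0, "y": 0, "z": 0, "turn": -0.0149, "gripper": 1}, {"x": 0, "y": 0, "z": 0, "turn": -0.0148, "gripper": 1}, {"x": 0.0643, "y": 0.0567, "z": 0, "turn": 0, "gripper": 1}, {"x": 0.0643, "y": 0.0567, "z": 0, "turn": 0, "gripper": 1}, {"x": 0.0643, "y": 0.0567, "z": 0, "turn": 0, "gripper": 1}, {"x": 0.0643, "y": 0.0567, "z": 0, "turn": 0, "gripper": 1}, {"x": 0.0643, "y": 0.0567, "z": 0, "turn": 0, "gripper": 1}, {"x": 0.0643, "y": 0.0567, "z": 0, "turn": 0, "gripper": 1}, {"x": 0.0643, "y": 0.0567, "z": 0, "turn": 0, "gripper": 1}, {"x": 0.0643, "y": 0.0567, "z": 0, "turn": 0, "gripper": 1}, {"x": 0.0643, "y": 0.0567, "z": 0, "turn": 0, "gripper": 1}, {"x": 0.0643, "y": 0.0567, "z": 0, "turn": 0, "gripper": 1}, {"x": 0.0643, "y": 0.0567, "z": 0, "turn": 0, "gripper": 1}]'

```text
time: 3.2
position: [0.4811, 0.2492, 0.2456]
orientation: [-0.0, 1.0, -0.029, 0.0]
contact_force: [0.3, 1.0, -0.9]
opening: 0.0855
```

play_rows --targets '[{"x": -0.0179, "y": 0.0876, "z": 0, "turn": 0, "gripper": 1}, {"x": -0.0179, "y": 0.0876, "z": 0, "turn": 0, "gripper": 1}, {"x": -0.0179, "y": 0.0876, "z": 0, "turn": 0, "gripper": 1}, {"x": -0.0179, "y": 0.0876, "z": 0, "turn": 0, "gripper": 1}, {"x": -0.0179, "y": 0.0876, "z": 0, "turn": 0, "gripper": 1}, {"x": -0.0179, "y": 0.0876, "z": 0, "turn": 0, "gripper": 1}, {"x": -0.0179, "y": 0.0876, "z": 0, "turn": 0, "gripper": 1}, {"x": -0.0179, "y": 0.0876, "z": 0, "turn": 0, "gripper": 1}, {"x": -0.0179, "y": 0.0876, "z": 0, "turn": 0, "gripper": 1}, {"x": -0.0179, "y": 0.0876, "z": 0, "turn": 0, "gripper": 1}, {"x": -0.0179, "y": 0.0876, "z": 0, "turn": 0, "gripper": 1}, {"x": -0.0179, "y": 0.0876, "z": 0, "turn": 0, "gripper": 1}, {"x": -0.0179, "y": 0.0876, "z": 0, "turn": 0, "gripper": 1}, {"x": 0, "y": 0, "z": 0, "turn": 0, "gripper": 1}]'

```text
time: 4.6
position: [0.3291, -0.3149, 0.2449]
orientation: [0.0, 0.999, -0.032, -0.001]
contact_force: [-0.4, -0.3, -0.3]
opening: 0.0857
```

```bash
cat >> h.py <<'E'
def wrist_onz(uv,z):
    p,R,s=pose(); c=cp("wrist"); T=np.array(c["T_tool_cam"])
    a=(uv[0]-c["cx"])/c["fx"];b=(uv[1]-c["cy"])/c["fy"];r=np.hypot(a,b)
    d=np.array([np.sin(r)*a/r,np.sin(r)*b/r,np.cos(r)])
    o=p+R@T[:3,3]; d=R@T[:3,:3]@d; return o+d*(z-o[2])/d[2]
E
python3 - <<'E'
from h import *
st(); to([.331,-.312,.12],-3.3)
im=env.snapshot("wrist"); cv2.imwrite("pics/w1.png",im[:,:,::-1])
for l,z in(("bar_end",.013),("bar_mid",.013),("bar_tip",.004)): print(l,[(round(d["score"],2),d["at"],wrist_onz(d["at"],z)) for d in env.landmark_of("wrist",l)])
E
```

```text
t 4.6 p [ 329.1 -314.9  244.9] yaw -3.68 tilt [-0.0018 -0.0003] F [-0.4 -0.3 -0.3] M [ 0.05  0.01 -0.02] op 85.7
shift frac [ 0.004  -0.0062  0.2497] rows>= 3.0
turn -0.001
bar_end [(0.94, [323.1, 201.2], array([ 0.29168984, -0.3070258 ,  0.013     ]))]
bar_mid [(0.79, [324.1, 78.0], array([ 0.43959137, -0.31620823,  0.013     ]))]
bar_tip []
```

View pics/w1.png

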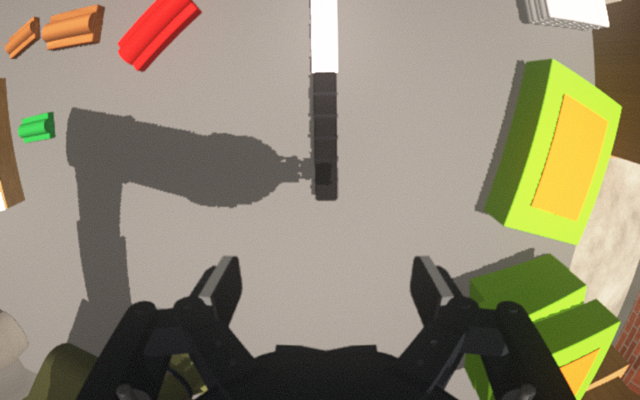

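play_rows --targets '[{"x": 0.004, "y": -0.007, "z": 0.073, "turn": -0.001, "gripper": 1}, {"x": 0, "y": 0, "z": 0.073, "turn": 0, "gripper": 1}, {"x": 0, "y": 0, "z": 0.073, "turn": 0, "gripper": 1}, {"x": 0, "y": 0, "z": 0.073, "turn": 0, "gripper": 1}, {"x": 0, "y": 0, "z": 0.073, "turn": 0, "gripper": 1}, {"x": 0, "y": 0, "z": 0.073, "turn": 0, "gripper": 1}, {"x": 0, "y": 0, "z": 0, "turn": 0, "gripper": 1}, {"x": 0, "y": 0, "z": 0, "turn": 0, "gripper": 0}, {"x": 0, "y": 0, "z": 0, "turn": 0, "gripper": 0}, {"x": 0, "y": 0, "z": 0, "turn": 0, "gripper": 0}, {"x": 0, "y": 0, "z": 0, "turn": 0, "gripper": 0}, {"x": 0, "y": 0, "z": 0, "turn": 0, "gripper": 0}, {"x": 0, "y": 0, "z": 0, "turn": 0, "gripper": 0}]'

```text
time: 6.1
position: [0.3347, -0.3089, 0.0288]
orientation: [0.001, 1.0, -0.026, 0.002]
contact_force: [-0.2, -0.2, 6.9]
opening: 0.024
```

```bash
python3 - <<'E'
from h import *
st()
E
```

```text
t 6.1 p [ 334.7 -308.9   28.8] yaw -2.92 tilt [ 0.0031 -0.0028] F [-0.2 -0.2  6.9] M [-0.28  0.29 -0.2 ] op 24.0
```

play_rows --targets '[{"x": 0, "y": 0, "z": -0.03, "turn": 0, "gripper": 0}, {"x": 0, "y": 0, "z": -0.06, "turn": 0, "gripper": 0}, {"x": 0, "y": 0, "z": -0.08, "turn": 0, "gripper": 0}, {"x": 0, "y": 0, "z": -0.08, "turn": 0, "gripper": 0}, {"x": 0, "y": 0, "z": 0, "turn": 0, "gripper": 0}, {"x": 0, "y": 0, "z": 0, "turn": 0, "gripper": 0}]'

```text
time: 6.7
position: [0.3334, -0.3073, 0.1511]
orientation: [-0.001, 1.0, -0.026, 0.0]
contact_force: [0.4, 0.8, -6.9]
opening: 0.0246
```

```bash
python3 - <<'E'
from h import *
st()
im=env.snapshot("wrist"); cv2.imwrite("pics/w2.png",im[:,:,::-1])
im=env.snapshot("scene"); cv2.imwrite("pics/s2.png",cv2.resize(im[50:250,220:420],None,fx=3,fy=3,interpolation=2)[:,:,::-1])
E
```

```text
t 6.7 p [ 333.4 -307.3  151.1] yaw -2.93 tilt [0.0001 0.0013] F [ 0.4  0.8 -6.9] M [0.54 0.53 0.19] op 24.6
```

View pics/w2.png

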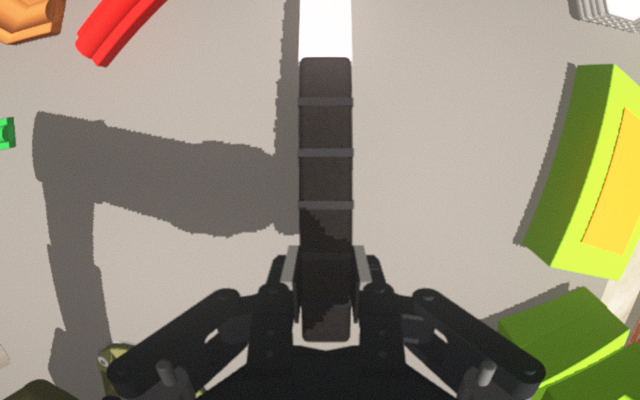

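View pics/s2.png

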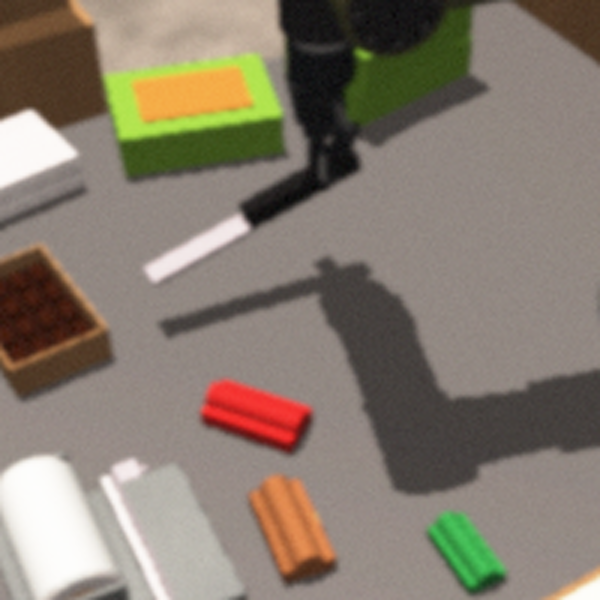

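```bash
cat >> h.py <<'E'
def pitchfit(tip_px,cam="scene",L=.242,zoff=-.012):
    # bar axis passes near grasp; find pitch (tip-down +) and yaw offset
    p,R,s=pose(); from scipy.optimize import least_squares
    y0=np.arctan2(R[1,0],R[0,0])
    def tip(v): 
        g=p+np.array([0,0,zoff]); ph,dl=v
        return g+(L+dl)*np.array([np.cos(ph)*np.cos(y0),np.cos(ph)*np.sin(y0),-np.sin(ph)])+.009*np.array([-np.sin(ph),0,-np.cos(ph)])
    r=least_squares(lambda v:proj(cam,tip(v))-tip_px,[.1,0.]); print("pitch",np.degrees(r.x[0]),"dL mm",r.x[1]*1000,"tip",tip(r.x),"res",r.fun)
E
python3 - <<'E'
from h import *
pitchfit((220+152/3,50+272/3))
env.snapshot("scene");
d=env.landmark_of("scene","bar_tip");print([(x["score"],x["at"]) for x in d])
for x in d[:1]: pitchfit(x["at"])
env.snapshot("top");
d=env.landmark_of("top","bar_tip");print([(x["score"],x["at"]) for x in d])
for x in d[:1]: pitchfit(x["at"],"top")
E
```

```text
pitch 13.685704483176442 dL mm -11.790358062509517 tip [ 0.55382342 -0.31839386  0.07388385] res [0. 0.]
[(0.68, [271.2, 140.4])]
pitch 13.840001080462145 dL mm -13.917921993686207 tip [ 0.55169875 -0.31853673  0.0740226 ] res [ 5.68434189e-14 -2.84217094e-14]
[(0.87, [455.4, 170.4])]
pitch 20.59111986383885 dL mm 23.025871040983006 tip [ 0.57760447 -0.3201189   0.03639892] res [0.00000000e+00 2.84217094e-14]
```

```bash
python3 - <<'E'
from h import *
X=tri(("scene",(271.2,140.4)),("top",(455.4,170.4))); p,R,s=pose(); print(X, np.degrees(np.arcsin((p[2]-.012-.009-X[2])/.242)))
env.snapshot("wrist"); 
for l in("bar_end","bar_mid","bar_tip"): print(l,[(round(d["score"],2),d["at"]) for d in env.landmark_of("wrist",l)])
n=np.array([np.cos(np.radians(-5)),np.sin(np.radians(-5))]); F=np.array([.662,.026])
for back in(.06,): 
  g=F-n*(back+.242*.97); print(g); to([g[0],g[1],.16],-5)
E
```

```text
[ 0.56315916 -0.30027753  0.09421164] 8.272914661925082
bar_end [(0.74, [327.9, 335.4])]
bar_mid [(0.56, [328.3, 79.8])]
bar_tip []
[0.36838157 0.05168828]
shift frac [ 0.0332 -0.7214 -0.0179] rows>= 8.0
turn 0.0058
```

```bash
cat >> h.py <<'E'
def wproj(P): # tool coords -> px
    c=cp("wrist"); T=np.linalg.inv(np.array(c["T_tool_cam"])); q=T[:3,:3]@np.array(P)+T[:3,3]
    th=np.arctan2(np.hypot(q[0],q[1]),q[2]); u=q[:2]/np.hypot(q[0],q[1])*th
    return np.array([c["cx"]+c["fx"]*u[0],c["cy"]+c["fy"]*u[1]])
def wfit(obs): # obs: list of (bar coordinate mm on grip top z+13, row)
    from scipy.optimize import least_squares
    def f(v):
        ph,a,h=v; out=[]
        for s,r in obs:
            x=(s-a); # bar coordinate rel. grasp; top is .013 above axis
            P=[x*np.cos(ph)-.013*np.sin(ph)*1, 0, h+x*np.sin(ph)-.013*np.cos(ph)]
            out.append(wproj(P)[1]-r)
        return out
    r=least_squares(f,[.15,-.1,.01],x_scale=[.1,.1,.01]); J=np.linalg.inv(r.jac.T@r.jac)
    print("pitch",np.degrees(r.x[0]),"a",r.x[1]*1000,"h",r.x[2]*1000,"res",np.round(r.fun,1),"sd/px",np.degrees(J[0,0]**.5))
    return r.x
E
python3 - <<'E'
from h import *
wfit([(.010,57.5),(-.015,101),(-.040,152.5),(-.065,204.5),(-.140,341)])
E
```

```text
pitch 14.15100792448504 a -100.49287627806203 h 18.53253263975898 res [-1.   1.6 -0.  -0.8  0.2] sd/px 0.8926522438453727
```

play_rows --targets '[{"x": 0, "y": 0, "z": 0.05, "turn": 0, "gripper": 0}, {"x": 0, "y": 0, "z": -0.09, "turn": 0, "gripper": 0}, {"x": 0.0037, "y": -0.0802, "z": 0, "turn": 0, "gripper": 0}, {"x": 0.0037, "y": -0.0802, "z": 0, "turn": 0, "gripper": 0}, {"x": 0.0037, "y": -0.0802, "z": 0, "turn": 0, "gripper": 0}, {"x": 0.0037, "y": -0.0802, "z": 0, "turn": 0, "gripper": 0}, {"x": 0.0037, "y": -0.0802, "z": 0, "turn": 0, "gripper": 0}, {"x": 0.0037, "y": -0.0802, "z": 0, "turn": 0, "gripper": 0}, {"x": 0.0037, "y": -0.0802, "z": 0, "turn": 0, "gripper": 0}, {"x": 0.0037, "y": -0.0802, "z": 0, "turn": 0, "gripper": 0}, {"x": 0.0037, "y": -0.0802, "z": 0, "turn": 0.0058, "gripper": 0}, {"x": 0, "y": 0, "z": 0, "turn": 0, "gripper": 0}, {"x": 0, "y": 0, "z": 0, "turn": 0, "gripper": 0}]'

```text
time: 8.5
position: [0.3685, 0.0528, 0.1714]
orientation: [-0.0, 0.999, -0.042, 0.0]
contact_force: [-0.6, 0.1, -3.8]
opening: 0.0239
```

```bash
python3 - <<'E'
from h import *
st()
im=env.snapshot("wrist"); cv2.imwrite("pics/w3.png",im[:,:,::-1])
im=env.snapshot("scene"); cv2.imwrite("pics/s3.png",cv2.resize(im[130:330,220:420],None,fx=3,fy=3,interpolation=2)[:,:,::-1])
for l in ("bar_tip","front_edge"):print(l,[(round(x["score"],2),x["at"]) for x in env.landmark_of("scene",l)])
im=env.snapshot("top"); cv2.imwrite("pics/t3.png",cv2.resize(im[80:280,230:430],None,fx=3,fy=3,interpolation=2)[:,:,::-1])
for l in ("bar_tip","front_edge"):print(l,[(round(x["score"],2),x["at"]) for x in env.landmark_of("top",l)])
E
```

```text
t 8.5 p [368.5  52.8 171.4] yaw -4.84 tilt [0.0001 0.0002] F [-0.6  0.1 -3.8] M [0.05 0.21 0.05] op 23.9
bar_tip [(0.96, [328.1, 218.4])]
front_edge [(0.68, [291.3, 230.4])]
bar_tip [(0.84, [311.7, 185.1])]
front_edge [(0.92, [312.1, 136.7])]
```

View pics/w3.png

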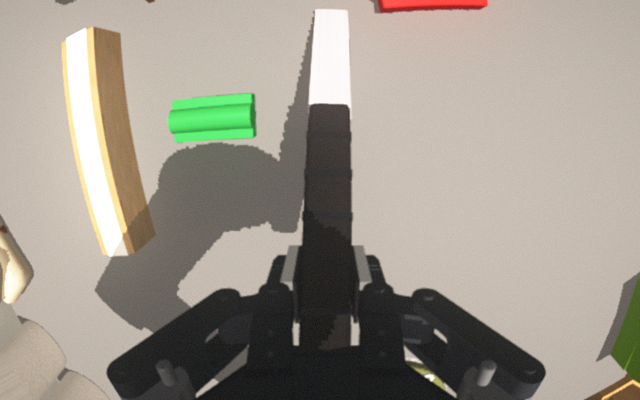

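View pics/s3.png

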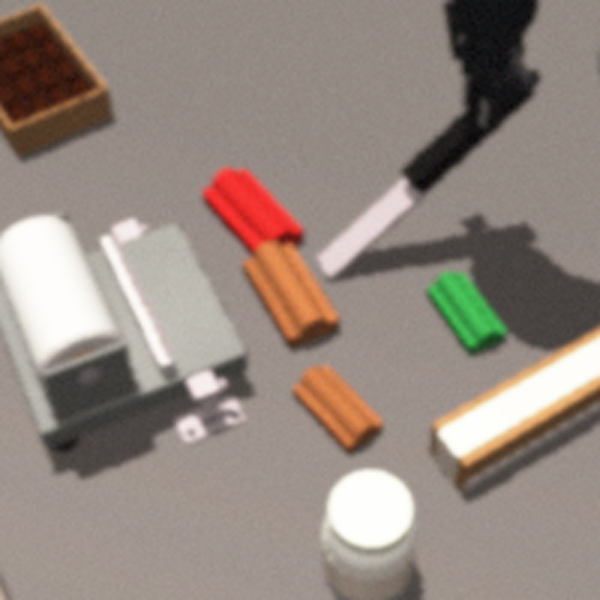

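View pics/t3.png

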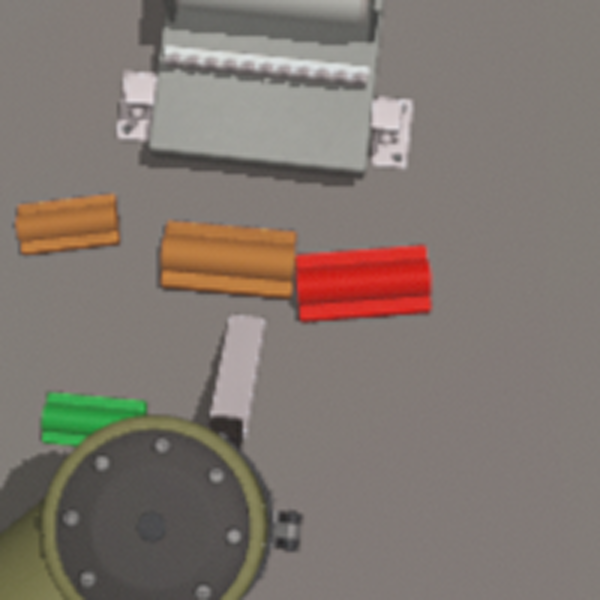

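The bar sagged further in the jerk, and its tip pushed the red decoy against the fulcrum. The red block is now at crop (362,283), with the fulcrum at (228,260), turned slightly. Measuring pitch and fulcrum pose again.

```bash
python3 - <<'E'
from h import *
wfit([(.010,104),(-.015,134.5),(-.040,173),(-.065,214)])
pitchfit((328.1,218.4)); pitchfit((311.7,185.1),"top")
print(tri(("scene",(328.1,218.4)),("top",(311.7,185.1))))
f=lambda x,y:(230+(x+.5)/3-.5,80+(y+.5)/3-.5)
a=onz("top",f(150,153),.054);b=onz("top",f(366,173),.054)
m=(a+b)/2; d=a-b; th=np.arctan2(-d[0],d[1]); print("front",m,np.linalg.norm(d),np.degrees(th))
n=np.array([np.cos(th),np.sin(th)])
C=[onz("top",f(*p),.02)[:2] for p in[(165,221),(298,233),(293,299),(160,286)]]
c=np.mean(C,0); e=C[0]-C[1]+C[3]-C[2]; thf=np.arctan2(-e[0],e[1]); print("ful",c,np.degrees(thf),np.linalg.norm(C[0]-C[1]),np.linalg.norm(C[1]-C[2]),"dist",n@(m[:2]-c), "lat",np.array([-n[1],n[0]])@(c-m[:2]))
E
```

```text
pitch 40.26119510720257 a -104.64063258713502 h 9.296942041203668 res [-0.3  0.9 -0.8  0.2] sd/px 4.89825608805066
pitch 38.48142350576522 dL mm -18.22163899089885 tip [0.53748397 0.03554109 0.01312208] res [ 0.00000000e+00 -1.13686838e-13]
pitch 45.234716455126474 dL mm 19.42454983688321 tip [ 0.54557938  0.03474853 -0.03253274] res [2.27373675e-13 1.08002496e-12]
[0.53804286 0.03402751 0.01216619]
front [0.65995135 0.02486056 0.054     ] 0.1778253203897563 -4.639106332306875
ful [0.58564875 0.04836342] -4.586222163911662 0.11238885801204176 0.05619898882217409 dist 0.07596007461892752 lat 0.01741631786285137
```

play_rows --targets '[{"x": 0, "y": 0, "z": -0.01, "turn": 0, "gripper": 0}, {"x": 0, "y": 0, "z": -0.02, "turn": 0, "gripper": 0}, {"x": 0, "y": 0, "z": -0.03, "turn": 0, "gripper": 0}, {"x": 0, "y": 0, "z": -0.025, "turn": 0, "gripper": 0}, {"x": 0, "y": 0, "z": -0.015, "turn": 0, "gripper": 0}, {"x": 0.005, "y": 0.04, "z": 0, "turn": 0, "gripper": 0}, {"x": 0.01, "y": 0.07, "z": 0, "turn": 0, "gripper": 0}, {"x": 0.01, "y": 0.08, "z": 0, "turn": 0, "gripper": 0}, {"x": 0.01, "y": 0.08, "z": 0, "turn": 0, "gripper": 0}, {"x": 0.01, "y": 0.08, "z": 0, "turn": 0, "gripper": 0}, {"x": 0.01, "y": 0.08, "z": 0, "turn": 0, "gripper": 0}, {"x": 0.01, "y": 0.07, "z": 0, "turn": 0, "gripper": 0}, {"x": 0, "y": 0, "z": 0.03, "turn": 0, "gripper": 0}, {"x": 0, "y": 0, "z": 0.03, "turn": 0, "gripper": 0}, {"x": 0, "y": 0, "z": 0.03, "turn": 0, "gripper": 0}, {"x": 0, "y": 0, "z": 0.03, "turn": 0, "gripper": 0}, {"x": 0, "y": 0, "z": 0.03, "turn": 0, "gripper": 0}, {"x": 0, "y": 0, "z": 0.03, "turn": 0, "gripper": 0}, {"x": 0, "y": 0, "z": 0, "turn": 0, "gripper": 0}]'

```text
time: 10.75
position: [0.3793, -0.1994, 0.1293]
orientation: [-0.0, 0.999, -0.043, 0.0]
contact_force: [1.2, -1.4, -1.5]
opening: 0.0241
```

```bash
python3 - <<'E'
from h import *
st()
im=env.snapshot("wrist"); cv2.imwrite("pics/w4.png",im[:,:,::-1])
im=env.snapshot("scene"); cv2.imwrite("pics/s4.png",cv2.resize(im[80:330,220:420],None,fx=2.4,fy=2.4,interpolation=2)[:,:,::-1])
E
```

```text
t 10.75 p [ 379.3 -199.4  129.3] yaw -4.96 tilt [0.0002 0.0008] F [ 1.2 -1.4 -1.5] M [-0.23 -1.05 -0.09] op 24.1
```

View pics/s4.png

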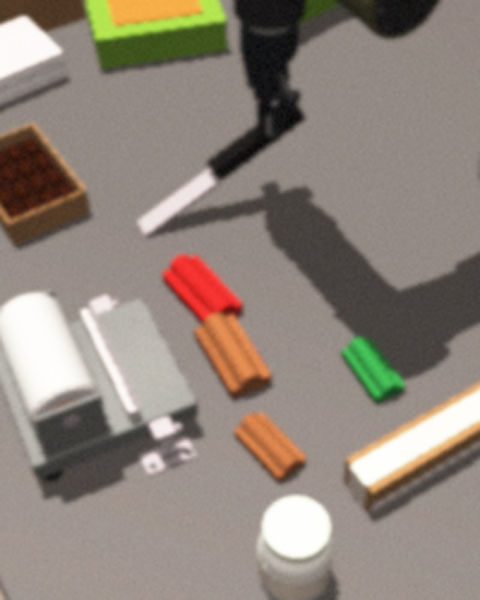

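View pics/w4.png

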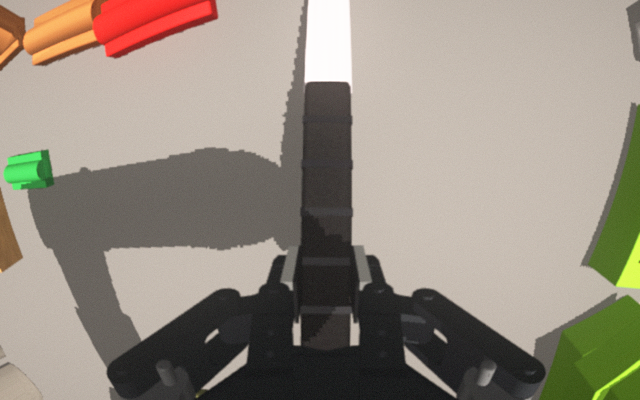

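The tip is resting on the table and the pitch is coming down as planned. Continuing down.

play_rows --targets '[{"x": 0, "y": 0, "z": 0.02, "turn": 0, "gripper": 0}, {"x": 0, "y": 0, "z": 0.02, "turn": 0, "gripper": 0}, {"x": 0, "y": 0, "z": 0.02, "turn": 0, "gripper": 0}, {"x": 0, "y": 0, "z": 0.017, "turn": 0, "gripper": 0}, {"x": 0, "y": 0, "z": 0, "turn": 0, "gripper": 0}]'

```text
time: 11.35
position: [0.3786, -0.1997, 0.0909]
orientation: [-0.0, 0.999, -0.044, -0.001]
contact_force: [0.3, 1.2, -0.9]
opening: 0.0238
```

```bash
python3 - <<'E'
from h import *
st()
im=env.snapshot("wrist"); cv2.imwrite("pics/w5.png",im[:,:,::-1])
E
```

```text
t 11.35 p [ 378.6 -199.7   90.9] yaw -5.01 tilt [-0.0018  0.0008] F [ 0.3  1.2 -0.9] M [ 0.17 -0.12  0.14] op 23.8
```

View pics/w5.png

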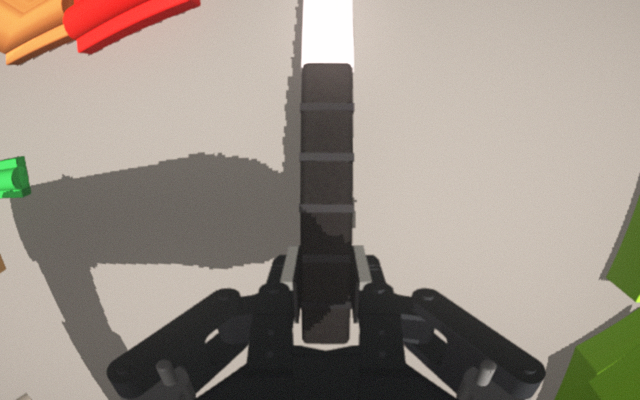

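play_rows --targets '[{"x": 0, "y": 0, "z": -0.005, "turn": 0, "gripper": 0}, {"x": 0, "y": 0, "z": -0.01, "turn": 0, "gripper": 0}, {"x": 0, "y": 0, "z": -0.02, "turn": 0, "gripper": 0}, {"x": 0, "y": 0, "z": -0.03, "turn": 0, "gripper": 0}, {"x": 0, "y": 0, "z": -0.03, "turn": 0, "gripper": 0}, {"x": 0, "y": 0, "z": -0.03, "turn": 0, "gripper": 0}, {"x": 0, "y": 0, "z": -0.02, "turn": 0, "gripper": 0}, {"x": 0.003, "y": -0.04, "z": -0.005, "turn": 0, "gripper": 0}, {"x": 0.003, "y": -0.07, "z": 0, "turn": 0, "gripper": 0}, {"x": 0.003, "y": -0.08, "z": 0, "turn": 0, "gripper": 0}, {"x": 0.003, "y": -0.08, "z": 0, "turn": 0, "gripper": 0}, {"x": 0.003, "y": -0.08, "z": 0, "turn": 0, "gripper": 0}, {"x": 0.003, "y": -0.07, "z": 0, "turn": 0, "gripper": 0}, {"x": 0.003, "y": -0.05, "z": 0, "turn": 0, "gripper": 0}, {"x": 0.002, "y": -0.032, "z": 0, "turn": 0, "gripper": 0}, {"x": 0, "y": 0, "z": 0, "turn": 0, "gripper": 0}, {"x": 0, "y": 0, "z": 0, "turn": 0, "gripper": 0}]'

```text
time: 13.1
position: [0.4124, 0.0492, 0.1681]
orientation: [0.0, 0.999, -0.043, -0.0]
contact_force: [0.5, 0.2, -3.1]
opening: 0.0241
```

```bash
cat > look.py <<'E'
from h import *
import sys
k=sys.argv[1]
st()
im=env.snapshot("wrist"); cv2.imwrite(f"pics/w{k}.png",im[:,:,::-1])
a=cv2.resize(env.snapshot("scene")[160:290,220:380],None,fx=4,fy=4,interpolation=2)[:,:,::-1]
cv2.imwrite(f"pics/s{k}.png",a)
b=cv2.resize(env.snapshot("top")[40:240,230:430],None,fx=3,fy=3,interpolation=2)[:,:,::-1]
cv2.imwrite(f"pics/t{k}.png",b)
E
python3 look.py 6
```

```text
t 13.1 p [412.4  49.2 168.1] yaw -4.96 tilt [-0.0002 -0.0001] F [ 0.5  0.2 -3.1] M [0.04 0.33 0.03] op 24.1
```

View pics/w6.png

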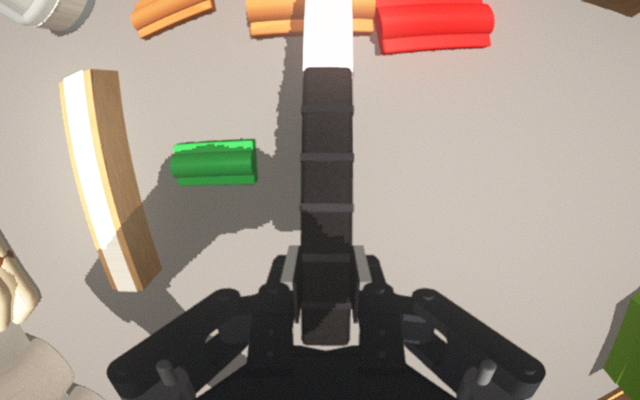

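View pics/t6.png

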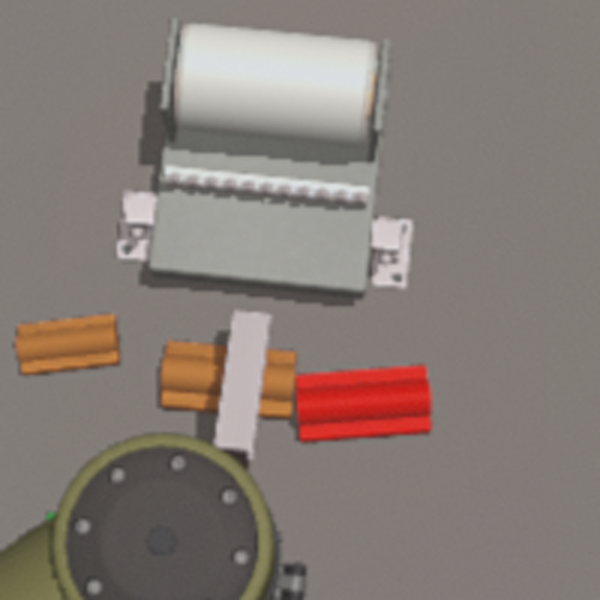

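View pics/s6.png

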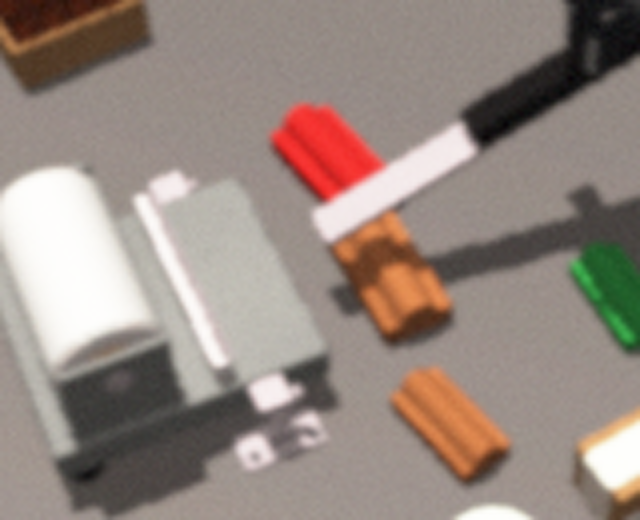

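play_rows --targets '[{"x": 0, "y": 0, "z": 0.01, "turn": 0, "gripper": 0}, {"x": 0, "y": 0, "z": 0.02, "turn": 0, "gripper": 0}, {"x": 0, "y": 0, "z": 0.03, "turn": 0, "gripper": 0}, {"x": 0, "y": 0, "z": 0.023, "turn": 0, "gripper": 0}, {"x": 0, "y": 0, "z": 0.015, "turn": 0, "gripper": 0}, {"x": 0, "y": 0, "z": 0.01, "turn": 0, "gripper": 0}, {"x": 0, "y": 0, "z": 0, "turn": 0, "gripper": 0}]'

```text
time: 13.95
position: [0.413, 0.0489, 0.114]
orientation: [0.0, 0.999, -0.044, 0.001]
contact_force: [1.0, -0.7, -1.8]
opening: 0.0239
```

```bash
python3 look.py 7
```

```text
t 13.95 p [413.   48.9 114. ] yaw -5.0 tilt [ 0.0016 -0.0004] F [ 1.  -0.7 -1.8] M [-0.26 -0.6  -0.06] op 23.9
```

View pics/t7.png

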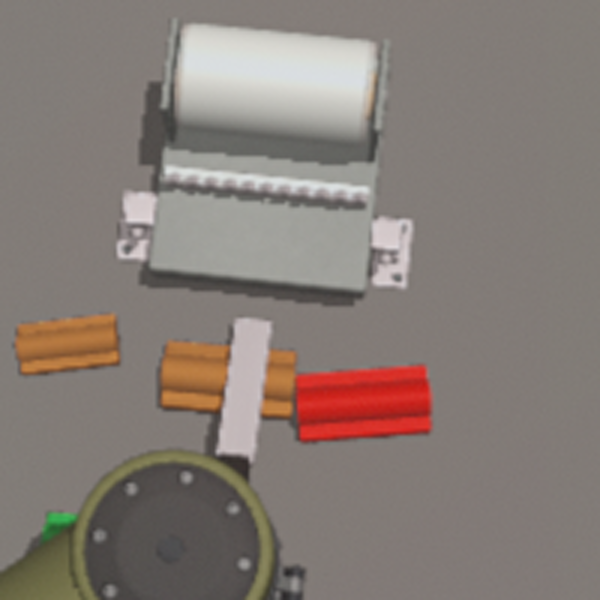

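View pics/s7.png

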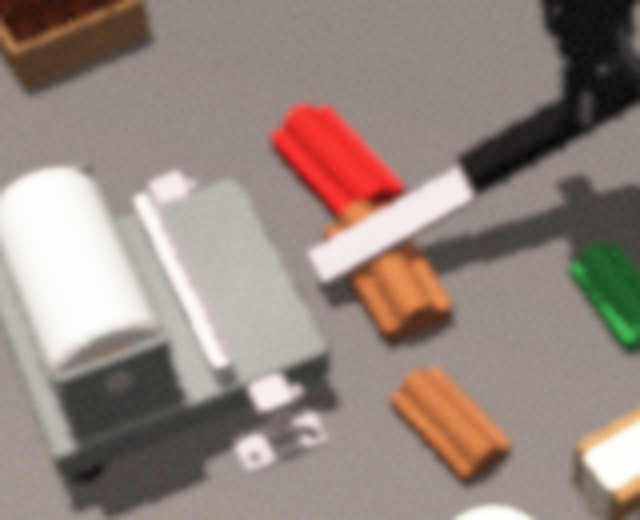

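View pics/w7.png

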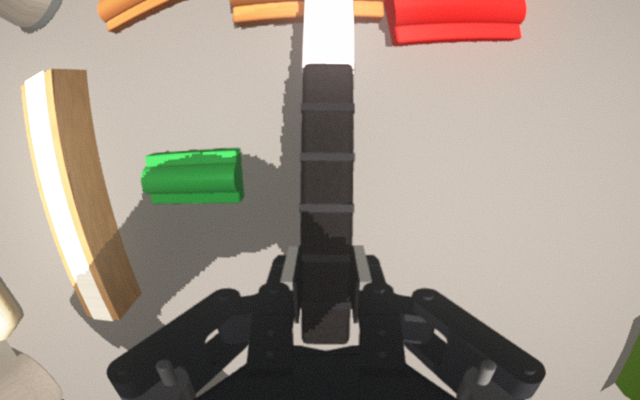

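```bash
python3 - <<'E'
from h import *
print(onz("top",(230+252/3,40+320/3),.022), onz("top",(230+256/3,40+281/3),.054))
E
```

```text
[0.63562484 0.02907846 0.022     ] [0.66076127 0.02547497 0.054     ]
```

play_rows --targets '[{"x": 0.01, "y": 0, "z": 0.002, "turn": 0, "gripper": 0}, {"x": 0.016, "y": 0, "z": 0.0042, "turn": 0, "gripper": 0}, {"x": 0.016, "y": 0, "z": 0.0042, "turn": 0, "gripper": 0}, {"x": 0.016, "y": 0, "z": 0.0042, "turn": 0, "gripper": 0}, {"x": 0, "y": 0, "z": 0, "turn": 0, "gripper": 0}]'

```text
time: 14.6
position: [0.4425, 0.0463, 0.106]
orientation: [0.0, 0.999, -0.044, 0.0]
contact_force: [3.3, 0.6, -1.7]
opening: 0.0238
```

```bash
python3 look.py 8
```

```text
t 14.6 p [442.5  46.3 106. ] yaw -5.04 tilt [ 0.0003 -0.0005] F [ 3.3  0.6 -1.7] M [-0.01 -1.21 -0.02] op 23.8
```

View pics/t8.png

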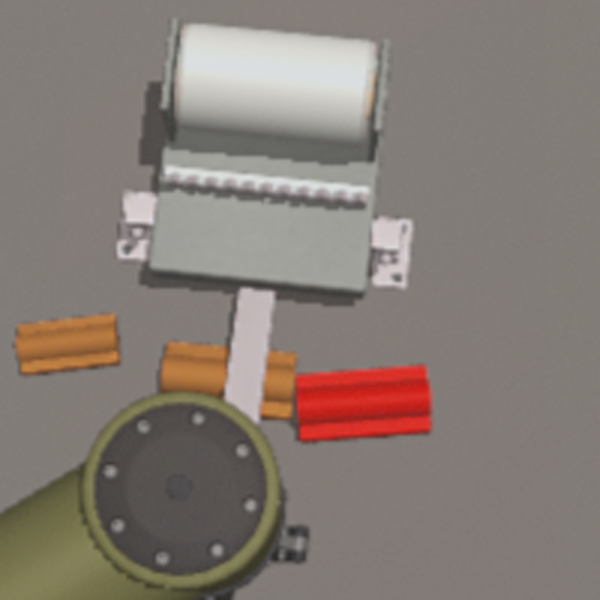

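View pics/s8.png

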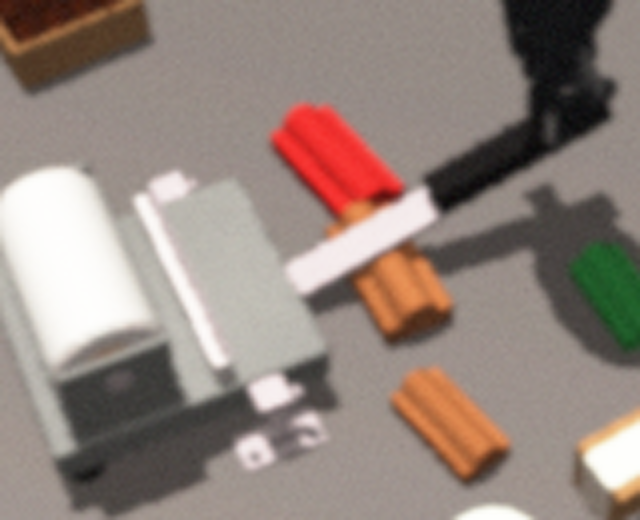

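play_rows --targets '[{"x": 0.012, "y": 0, "z": 0.0033, "turn": 0, "gripper": 0}, {"x": 0.016, "y": 0, "z": 0.0042, "turn": 0, "gripper": 0}, {"x": 0.012, "y": 0, "z": 0.0033, "turn": 0, "gripper": 0}, {"x": 0, "y": 0, "z": 0, "turn": 0, "gripper": 0}]'

```text
time: 15.15
position: [0.4622, 0.0446, 0.1008]
orientation: [0.0, 0.999, -0.044, 0.0]
contact_force: [3.5, 0.2, -0.8]
opening: 0.0236
```

```bash
python3 look.py 9
```

```text
t 15.15 p [462.2  44.6 100.8] yaw -5.03 tilt [ 0.0004 -0.0003] F [ 3.5  0.2 -0.8] M [ 0.05 -1.23 -0.01] op 23.6
```

View pics/t9.png

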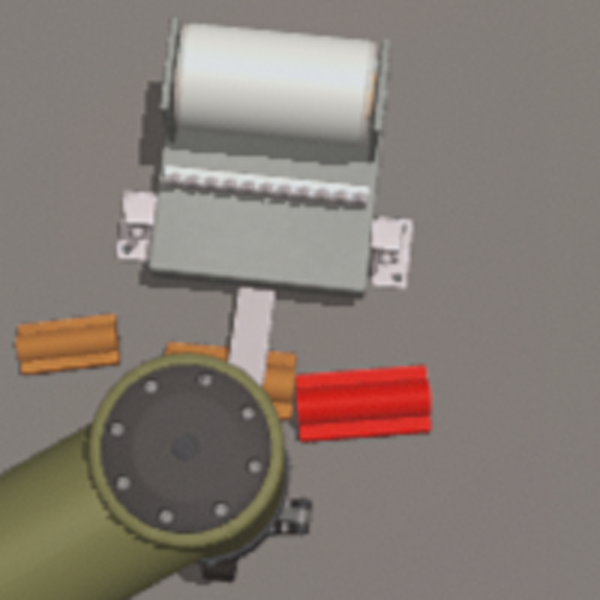

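View pics/s9.png

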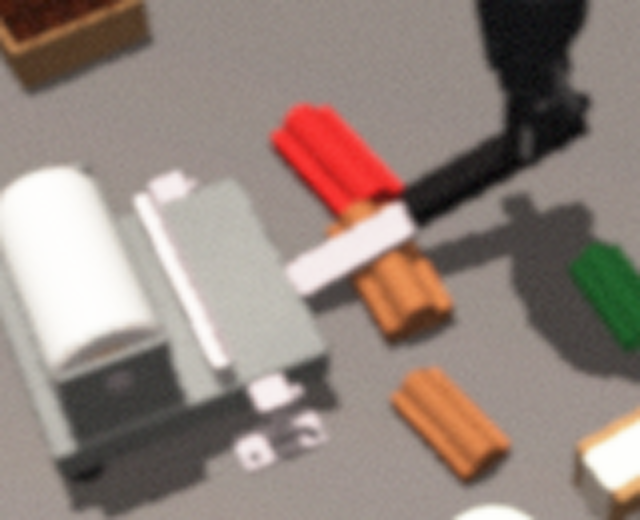

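View pics/w9.png

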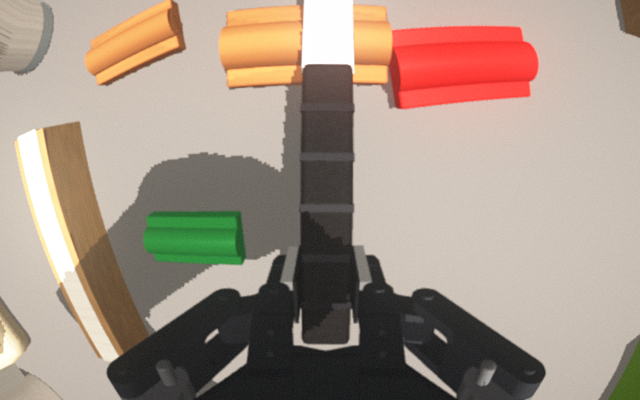

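The tip is inside the gap, and the fulcrum and dispenser have not moved. Levering now.

play_rows --targets '[{"x": -0.002, "y": 0, "z": 0.01, "turn": 0, "gripper": 0}, {"x": -0.003, "y": 0, "z": 0.01, "turn": 0, "gripper": 0}, {"x": -0.002, "y": 0, "z": 0.01, "turn": 0, "gripper": 0}, {"x": -0.002, "y": 0, "z": 0.01, "turn": 0, "gripper": 0}, {"x": 0, "y": 0, "z": 0, "turn": 0, "gripper": 0}]'

```text
time: 15.8
position: [0.4568, 0.0449, 0.0841]
orientation: [0.0, 0.999, -0.043, 0.001]
contact_force: [-11.0, 0.1, 19.5]
opening: 0.0238
```

```bash
python3 look.py 10
```

```text
t 15.8 p [456.8  44.9  84.1] yaw -4.97 tilt [ 0.0019 -0.0008] F [-11.    0.1  19.5] M [-0.01  3.37 -0.2 ] op 23.8
```

View pics/s10.png

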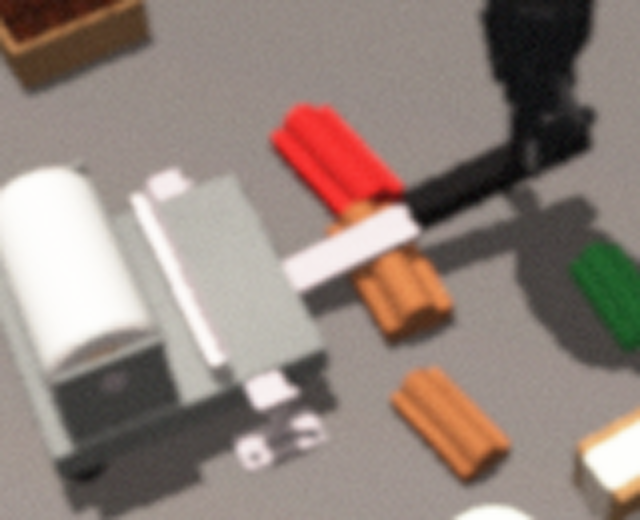

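View pics/t10.png

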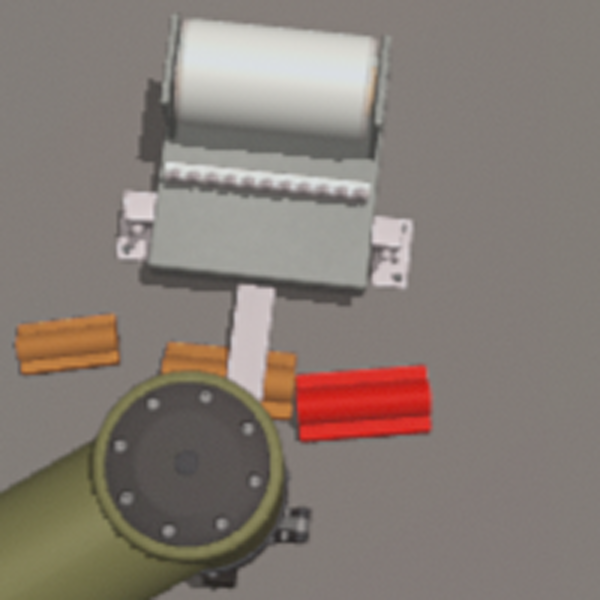

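play_rows --targets '[{"x": -0.001, "y": 0, "z": 0.01, "turn": 0, "gripper": 0}, {"x": -0.001, "y": 0, "z": 0.01, "turn": 0, "gripper": 0}, {"x": -0.001, "y": 0, "z": 0.01, "turn": 0, "gripper": 0}, {"x": 0, "y": 0, "z": 0.01, "turn": 0, "gripper": 0}, {"x": 0, "y": 0, "z": 0, "turn": 0, "gripper": 0}, {"x": 0, "y": 0, "z": 0, "turn": 0, "gripper": 0}]'

```text
time: 16.55
position: [0.455, 0.045, 0.0656]
orientation: [0.001, 0.999, -0.043, 0.0]
contact_force: [-20.0, 0.6, 29.1]
opening: 0.0239
```

```bash
python3 look.py 11
```

```text
t 16.55 p [455.   45.   65.6] yaw -4.93 tilt [ 0.0008 -0.0012] F [-20.    0.6  29.1] M [0.28 6.33 0.1 ] op 23.9
```

View pics/s11.png

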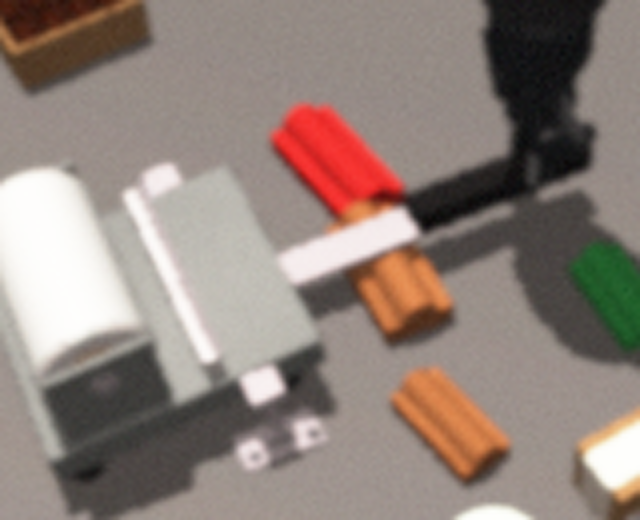

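View pics/t11.png

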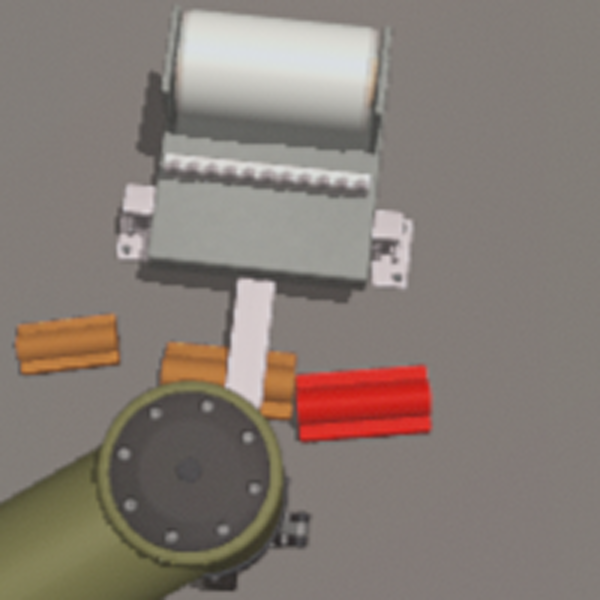

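play_rows --targets '[{"x": -0.004, "y": 0, "z": 0.006, "turn": 0, "gripper": 0}, {"x": -0.002, "y": 0, "z": 0.006, "turn": 0, "gripper": 0}, {"x": 0, "y": 0, "z": 0, "turn": 0, "gripper": 0}, {"x": 0, "y": 0, "z": 0, "turn": 0, "gripper": 0}]'

```text
time: 17.1
position: [0.454, 0.0453, 0.0609]
orientation: [0.0, 0.999, -0.043, 0.003]
contact_force: [-13.9, -1.7, 29.6]
opening: 0.0241
```

```bash
python3 look.py 12; python3 -c "
import cv2
from h import *
a=cv2.resize(env.snapshot('scene')[220:300,215:305],None,fx=8,fy=7,interpolation=2)[:,:,::-1]
cv2.imwrite('pics/z12.png',a)"
```

```text
t 17.1 p [454.   45.3  60.9] yaw -4.96 tilt [ 0.0058 -0.0008] F [-13.9  -1.7  29.6] M [-0.36  3.97 -0.29] op 24.1
```

View pics/z12.png

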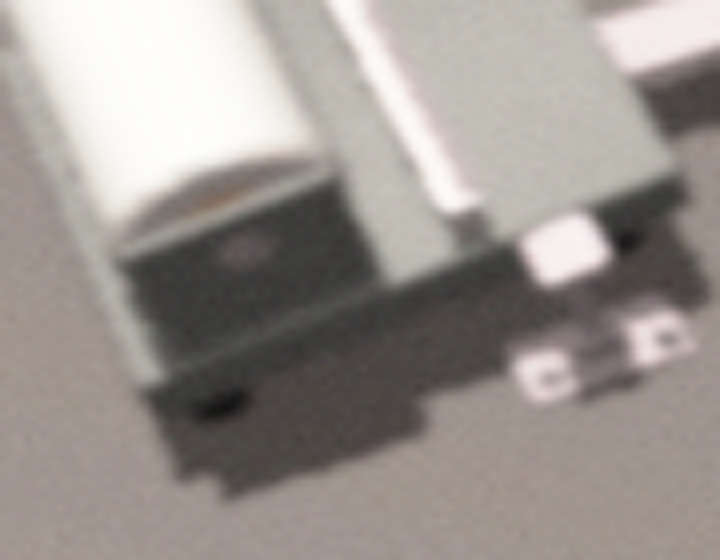

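View pics/t12.png

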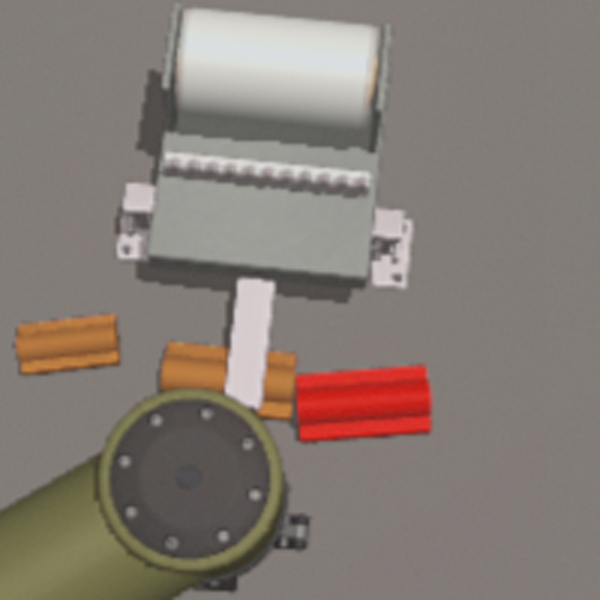

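play_rows --targets '[{"x": -0.002, "y": 0, "z": 0.007, "turn": 0, "gripper": 0}, {"x": -0.001, "y": 0, "z": 0.007, "turn": 0, "gripper": 0}, {"x": 0, "y": 0, "z": 0, "turn": 0, "gripper": 0}, {"x": 0, "y": 0, "z": 0, "turn": 0, "gripper": 0}, {"x": 0, "y": 0, "z": 0, "turn": 0, "gripper": 0}]'

```text
time: 17.8
position: [0.4529, 0.0455, 0.0539]
orientation: [0.0, 0.999, -0.043, 0.003]
contact_force: [-12.9, -1.3, 28.8]
opening: 0.0244
```

```bash
python3 look.py 13; python3 -c "
import cv2
from h import *
a=cv2.resize(env.snapshot('scene')[220:300,215:305],None,fx=8,fy=7,interpolation=2)[:,:,::-1]
cv2.imwrite('pics/z13.png',a)
st()"
```

```text
t 17.8 p [452.9  45.5  53.9] yaw -4.95 tilt [ 0.0065 -0.0007] F [-12.9  -1.3  28.8] M [-0.46  3.31 -0.23] op 24.4
t 18.0 p [452.9  45.5  53.9] yaw -4.95 tilt [ 0.0065 -0.0007] F [-12.1  -1.4  29. ] M [-0.49  3.29 -0.26] op 23.9
```

View pics/z13.png

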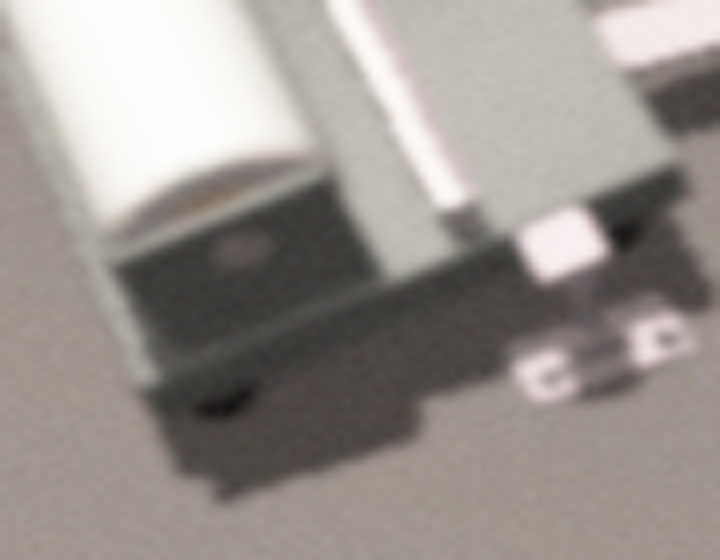

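View pics/s13.png

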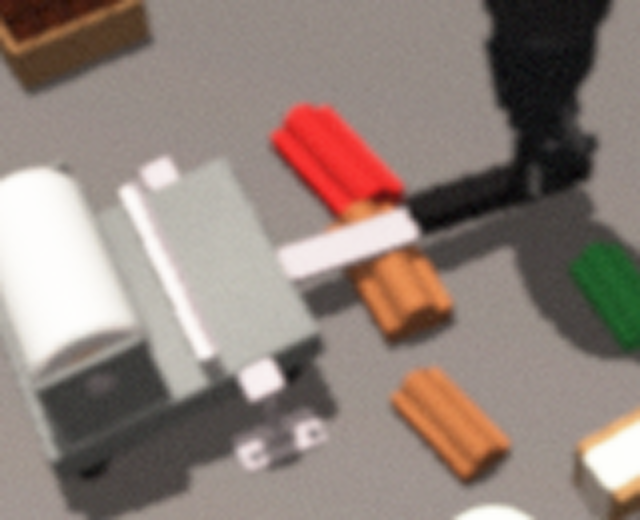

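View pics/t13.png

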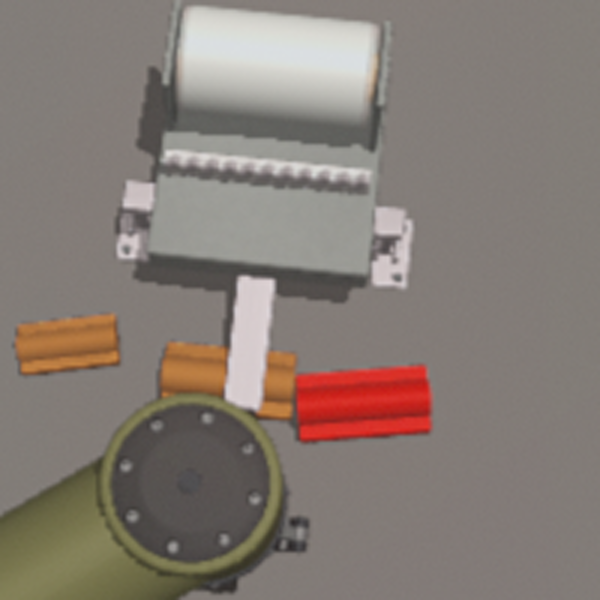

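```bash
python3 - <<'E'
from h import *
# predicted scene px of left front top corner (dispenser) for rises
n=np.array([.9963,-.0837]);l=np.array([.0837,.9963]);F=np.array([.661,.0255])
for r in(0,13,16,20,24):
    c=F+l*.09; print(r,proj("scene",[*c,.054+r/1000]),proj("top",[*c,.054+r/1000]),proj("top",[*(F-l*.09),.054+r/1000]))
print("obs0",200+408/4,170+312/4,"obs13",215+683/8,220+165/7)
E
```

```text
0 [302.65048049 247.45556493] [279.00016434 130.10730881] [351.83529338 137.05379762]
13 [302.41441773 244.76445851] [278.44863335 128.68012372] [352.1513546  135.70225494]
16 [302.35936463 244.1368553 ] [278.31948939 128.34594062] [352.22536759 135.38576022]
20 [302.2856194  243.29616252] [278.14618797 127.8974922 ] [352.32469072 134.9610341 ]
24 [302.21148149 242.45099321] [277.97160569 127.44572933] [352.42475177 134.53315249]
obs0 302.0 248.0 obs13 300.375 243.57142857142858
```

The measured rise is about 21 mm, and the small rearward shift fits the tilting. Easing the bar back up slowly to see whether the prop carries the dispenser.

play_rows --targets '[{"x": 0, "y": 0, "z": -0.008, "turn": 0, "gripper": 0}, {"x": 0, "y": 0, "z": -0.008, "turn": 0, "gripper": 0}, {"x": 0, "y": 0, "z": -0.008, "turn": 0, "gripper": 0}, {"x": 0, "y": 0, "z": -0.008, "turn": 0, "gripper": 0}, {"x": 0, "y": 0, "z": 0, "turn": 0, "gripper": 0}]'

```text
time: 18.5
position: [0.4541, 0.0458, 0.068]
orientation: [-0.001, 0.999, -0.043, 0.005]
contact_force: [8.3, -2.2, 9.1]
opening: 0.024
```

```bash
python3 look.py 14; python3 -c "
import cv2
from h import *
a=cv2.resize(env.snapshot('scene')[220:300,215:305],None,fx=8,fy=7,interpolation=2)[:,:,::-1]
cv2.imwrite('pics/z14.png',a)
st()"
```

```text
t 18.5 p [454.1  45.8  68. ] yaw -4.97 tilt [0.0096 0.0006] F [ 8.3 -2.2  9.1] M [-0.75 -2.31 -0.05] op 24.0
t 18.7 p [454.1  45.8  68. ] yaw -4.97 tilt [0.0095 0.0005] F [ 8.7 -2.5  9.7] M [-0.69 -2.25 -0.07] op 23.8
```

View pics/z14.png

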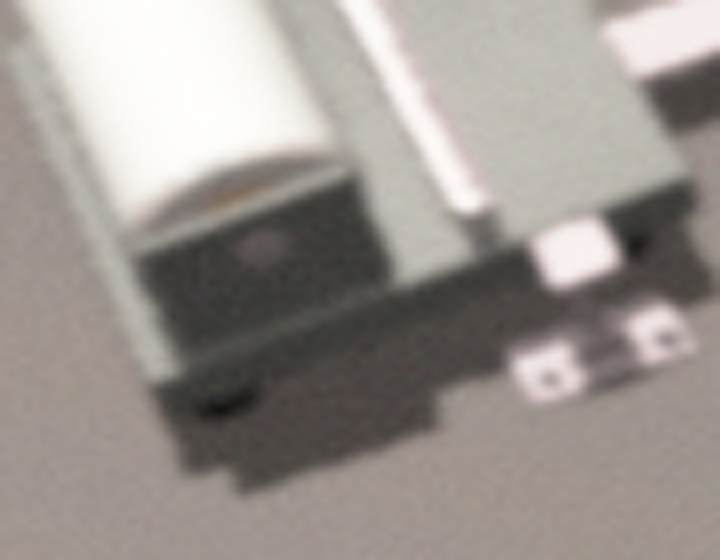

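View pics/t14.png

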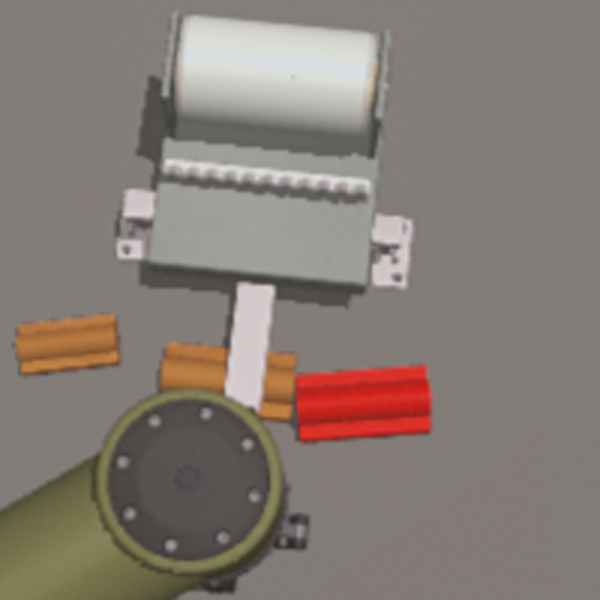

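```bash
cat > rise.py <<'E'
import cv2,sys,numpy as np
a=cv2.imread("pics/s9.png",0)
for k in sys.argv[1:]:
    b=cv2.imread(f"pics/s{k}.png",0)
    for nm,(x0,y0,x1,y1) in {"frontL":(270,320,340,380),"lugL":(235,365,300,415),"rollend":(60,330,180,440),"plateL":(225,430,275,475),"rearfoot":(40,430,110,480)}.items():
        r=cv2.matchTemplate(b[y0-28:y1+28,x0-28:x1+28],a[y0:y1,x0:x1],cv2.TM_CCOEFF_NORMED); _,v,_,p=cv2.minMaxLoc(r)
        print(k,nm,round(v,3),(p[0]-28)/4,(p[1]-28)/4)
E
python3 rise.py 10 11 12 13 14
```

```text
10 frontL 0.995 -0.5 -0.75
10 lugL 0.989 -0.75 -0.5
10 rollend 0.997 -1.0 0.0
10 plateL 0.986 -0.25 0.25
10 rearfoot 0.995 -0.5 0.25
11 frontL 0.97 -2.0 -2.0
11 lugL 0.95 -2.5 -1.75
11 rollend 0.991 -3.25 0.25
11 plateL 0.945 -0.5 0.75
11 rearfoot 0.963 -2.0 0.75
12 frontL 0.949 -2.25 -2.75
12 lugL 0.947 -2.5 -2.25
12 rollend 0.988 -3.75 0.25
12 plateL 0.924 -0.5 0.75
12 rearfoot 0.937 -2.25 0.75
13 frontL 0.934 -2.5 -3.75
13 lugL 0.948 -2.75 -3.0
13 rollend 0.983 -4.5 0.25
13 plateL 0.904 -0.5 1.0
13 rearfoot 0.893 -2.75 0.75
14 frontL 0.977 -0.75 -2.25
14 lugL 0.947 -1.0 -2.0
14 rollend 0.993 -2.0 0.0
14 plateL 0.979 0.0 0.25
14 rearfoot 0.967 -0.75 0.25
```

```bash
python3 - <<'E'
from h import *
n=np.array([.9963,-.0837]);l=np.array([.0837,.9963]);F=np.array([.661,.0255])
def J(P):
    P=np.array(P); return np.array([proj("scene",P+np.r_[n,0]*.001)-proj("scene",P),proj("scene",P+[0,0,.001])-proj("scene",P)]).T
c=np.r_[F+l*.09,.04]; r=np.r_[F+l*.08+n*.19,.02]
print(J(c),J(r))
for k,fl,rf in((13,(-2.5,-3.75),(-2.75,.75)),(14,(-.75,-2.25),(-.75,.25)),(11,(-2,-2),(-2,.75))):
    print(k,"front dx,dz",np.linalg.solve(J(c),fl),"rear",np.linalg.solve(J(r),rf))
E
```

```text
[[-0.32459841 -0.01768973]
 [ 0.13216516 -0.20166225]] [[-0.35020933 -0.06136978]
 [ 0.14283363 -0.18929534]]
13 front dx,dz [ 6.45777493 22.82773728] rear [7.54862269 1.73378379]
14 front dx,dz [ 1.64379612 12.23457828] rear [2.09588002 0.26076793]
11 front dx,dz [ 5.42714116 13.47440574] rear [5.65714874 0.3065638 ]
```

play_rows --targets '[{"x": 0.001, "y": 0, "z": -0.008, "turn": 0, "gripper": 0}, {"x": 0.001, "y": 0, "z": -0.008, "turn": 0, "gripper": 0}, {"x": 0.001, "y": 0, "z": -0.008, "turn": 0, "gripper": 0}, {"x": 0.001, "y": 0, "z": -0.008, "turn": 0, "gripper": 0}, {"x": 0, "y": 0, "z": 0, "turn": 0, "gripper": 0}]'

```text
time: 19.2
position: [0.4524, 0.0454, 0.0799]
orientation: [0.0, 0.999, -0.044, -0.001]
contact_force: [0.6, -0.3, -4.9]
opening: 0.0241
```

```bash
python3 look.py 15; python3 rise.py 15
```

```text
t 19.2 p [452.4  45.4  79.9] yaw -5.0 tilt [-0.0011 -0.0003] F [ 0.6 -0.3 -4.9] M [-0.25  0.44 -0.14] op 24.1
15 frontL 0.972 -0.5 -2.0
15 lugL 0.948 -1.0 -1.75
15 rollend 0.994 -1.75 0.0
15 plateL 0.981 0.0 0.25
15 rearfoot 0.972 -0.75 0.25
```

View pics/s15.png

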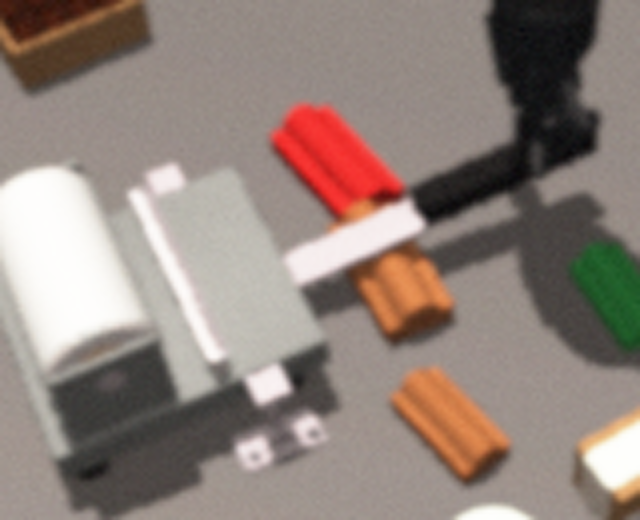

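View pics/w15.png

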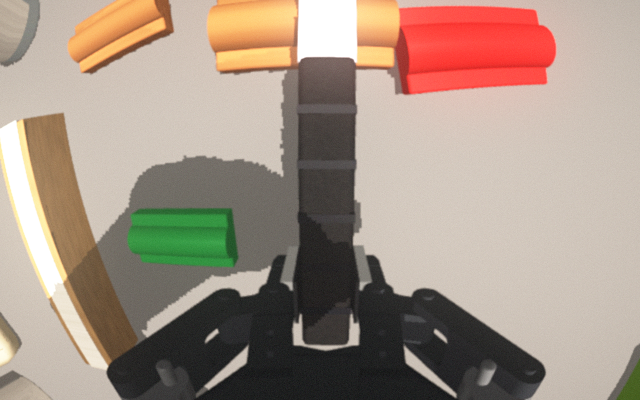

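play_rows --targets '[{"x": -0.01, "y": 0, "z": -0.0018, "turn": 0, "gripper": 0}, {"x": -0.016, "y": 0, "z": -0.002, "turn": 0, "gripper": 0}, {"x": -0.02, "y": 0, "z": -0.0025, "turn": 0, "gripper": 0}, {"x": -0.02, "y": 0, "z": -0.0025, "turn": 0, "gripper": 0}, {"x": -0.014, "y": 0, "z": -0.002, "turn": 0, "gripper": 0}, {"x": 0, "y": 0, "z": 0, "turn": 0, "gripper": 0}]'

```text
time: 19.95
position: [0.4125, 0.0492, 0.086]
orientation: [-0.0, 0.999, -0.043, 0.001]
contact_force: [0.4, 0.5, -4.5]
opening: 0.0239
```

```bash
python3 look.py 16; python3 rise.py 16
```

```text
t 19.95 p [412.5  49.2  86. ] yaw -4.96 tilt [0.0012 0.0008] F [ 0.4  0.5 -4.5] M [ 0.02  0.38 -0.  ] op 23.9
16 frontL 0.979 -0.5 -2.25
16 lugL 0.949 -1.0 -1.75
16 rollend 0.994 -1.75 0.0
16 plateL 0.981 0.0 0.25
16 rearfoot 0.971 -0.75 0.25
```

View pics/s16.png

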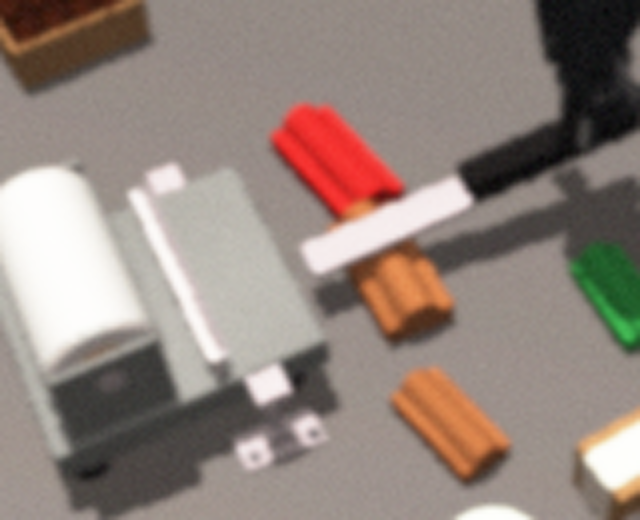

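View pics/t16.png

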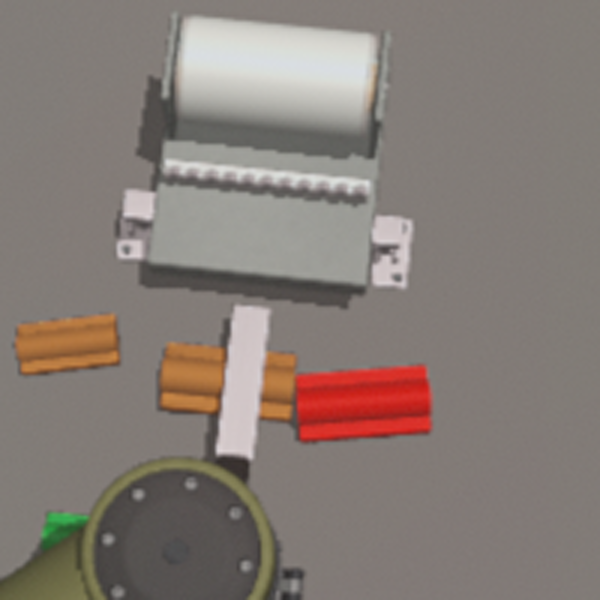

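play_rows --targets '[{"x": -0.005, "y": 0, "z": -0.01, "turn": 0, "gripper": 0}, {"x": 0, "y": 0, "z": -0.02, "turn": 0, "gripper": 0}, {"x": 0, "y": 0, "z": -0.03, "turn": 0, "gripper": 0}, {"x": 0, "y": 0, "z": -0.03, "turn": 0, "gripper": 0}, {"x": 0, "y": 0, "z": -0.03, "turn": 0, "gripper": 0}, {"x": 0, "y": 0.02, "z": -0.02, "turn": 0, "gripper": 0}, {"x": -0.006, "y": 0.05, "z": 0, "turn": 0, "gripper": 0}, {"x": -0.006, "y": 0.07, "z": 0, "turn": 0, "gripper": 0}, {"x": -0.006, "y": 0.08, "z": 0, "turn": 0, "gripper": 0}, {"x": -0.006, "y": 0.08, "z": 0, "turn": 0, "gripper": 0}, {"x": -0.006, "y": 0.08, "z": 0, "turn": 0, "gripper": 0}, {"x": -0.006, "y": 0.08, "z": 0, "turn": 0, "gripper": 0}, {"x": -0.006, "y": 0.07, "z": 0, "turn": 0, "gripper": 0}, {"x": -0.004, "y": 0.05, "z": 0, "turn": 0, "gripper": 0}, {"x": 0, "y": 0.025, "z": 0, "turn": 0, "gripper": 0}, {"x": 0, "y": 0, "z": 0, "turn": 0, "gripper": 0}]'

```text
time: 21.7
position: [0.3602, -0.252, 0.1559]
orientation: [0.0, 0.999, -0.045, -0.001]
contact_force: [1.0, 0.2, -4.5]
opening: 0.0238
```

play_rows --targets '[{"x": 0, "y": 0, "z": 0.03, "turn": 0, "gripper": 0}, {"x": 0, "y": 0, "z": 0.04, "turn": 0, "gripper": 0}, {"x": 0, "y": 0, "z": 0.04, "turn": 0, "gripper": 0}, {"x": 0, "y": 0, "z": 0.03, "turn": 0, "gripper": 0}, {"x": 0, "y": 0, "z": 0.02, "turn": 0, "gripper": 0}, {"x": 0, "y": 0, "z": 0.02, "turn": 0, "gripper": 0}, {"x": 0, "y": 0, "z": 0.02, "turn": 0, "gripper": 0}, {"x": 0, "y": 0, "z": 0.02, "turn": 0, "gripper": 0}, {"x": 0, "y": 0, "z": 0, "turn": 0, "gripper": 0}]'

```text
time: 22.6
position: [0.3613, -0.2502, 0.0448]
orientation: [0.0, 0.999, -0.044, 0.0]
contact_force: [-0.8, -0.1, -2.4]
opening: 0.0238
```

```bash
python3 look.py 17; python3 rise.py 17
```

```text
t 22.6 p [ 361.3 -250.2   44.8] yaw -5.01 tilt [ 0.0002 -0.0001] F [-0.8 -0.1 -2.4] M [0.04 0.13 0.05] op 23.8
17 frontL 0.995 -0.5 -2.5
17 lugL 0.948 -1.0 -1.75
17 rollend 0.994 -1.75 0.0
17 plateL 0.981 0.0 0.25
17 rearfoot 0.971 -0.75 0.25
```

View pics/w17.png

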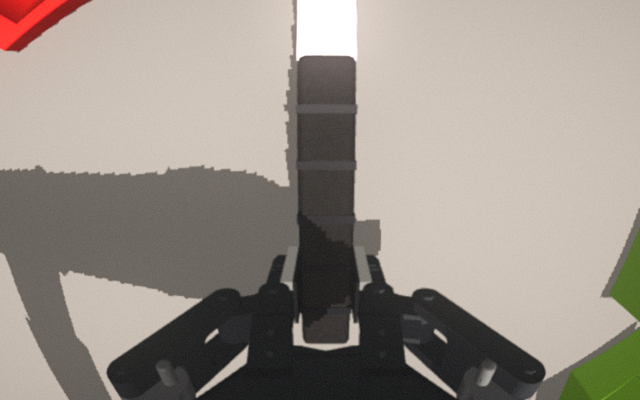

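Lower further with the tip on the table until the grip lands, then open and rise.

play_rows --targets '[{"x": 0, "y": 0, "z": 0.012, "turn": 0, "gripper": 0}, {"x": 0, "y": 0, "z": 0.012, "turn": 0, "gripper": 0}, {"x": 0, "y": 0, "z": 0.006, "turn": 0, "gripper": 0}, {"x": 0, "y": 0, "z": 0, "turn": 0, "gripper": 0}]'

```text
time: 23.15
position: [0.3612, -0.2502, 0.0303]
orientation: [0.0, 0.999, -0.044, 0.0]
contact_force: [-2.4, 1.4, 0.3]
opening: 0.024
```

```bash
python3 look.py 18
```

```text
t 23.15 p [ 361.2 -250.2   30.3] yaw -4.99 tilt [ 0.0001 -0.0001] F [-2.4  1.4  0.3] M [0.4  0.16 0.25] op 24.0
```

View pics/w18.png

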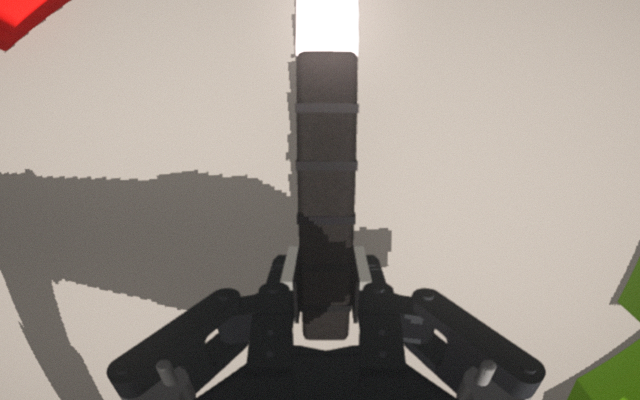

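play_rows --targets '[{"x": 0, "y": 0, "z": 0.003, "turn": 0, "gripper": 0}, {"x": 0, "y": 0, "z": 0, "turn": 0, "gripper": 0}, {"x": 0, "y": 0, "z": 0, "turn": 0, "gripper": 0.45}, {"x": 0, "y": 0, "z": 0, "turn": 0, "gripper": 0.6}, {"x": 0, "y": 0, "z": 0, "turn": 0, "gripper": 0.8}, {"x": 0, "y": 0, "z": 0, "turn": 0, "gripper": 0.8}, {"x": 0, "y": 0, "z": 0, "turn": 0, "gripper": 0.8}, {"x": 0, "y": 0, "z": 0, "turn": 0, "gripper": 0.8}, {"x": 0, "y": 0, "z": -0.04, "turn": 0, "gripper": 0.8}, {"x": 0, "y": 0, "z": -0.08, "turn": 0, "gripper": 0.8}, {"x": 0, "y": 0, "z": -0.09, "turn": 0, "gripper": 0.8}, {"x": 0, "y": 0, "z": -0.09, "turn": 0, "gripper": 0.8}, {"x": 0, "y": 0, "z": -0.09, "turn": 0, "gripper": 0.8}, {"x": -0.03, "y": 0.09, "z": 0, "turn": 0, "gripper": 0.8}, {"x": -0.03, "y": 0.09, "z": 0, "turn": 0, "gripper": 0.8}, {"x": 0, "y": 0, "z": 0, "turn": 0, "gripper": 0.8}]'

```text
time: 24.9
position: [0.3212, -0.3405, 0.224]
orientation: [0.0, 0.999, -0.046, -0.001]
contact_force: [-0.2, 0.0, -0.9]
opening: 0.0684
```

```bash
python3 look.py 19; python3 rise.py 19; python3 - <<'E'
from h import *
im=env.snapshot("scene"); cv2.imwrite("pics/S.png",im[:,:,::-1]); im=env.snapshot("top"); cv2.imwrite("pics/T.png",im[:,:,::-1])
a=[cv2.imread("pics/top0.png",0),cv2.imread("pics/T.png",0)]
for nm,(x0,y0,x1,y1) in {"carton":(190,165,228,275),"tray":(434,98,522,156),"jar":(165,102,215,150),"smallw":(230,140,275,168),"plateL":(266,100,283,130)}.items():
    r=cv2.matchTemplate(a[1][y0-9:y1+9,x0-9:x1+9],a[0][y0:y1,x0:x1],cv2.TM_CCOEFF_NORMED); print(nm,cv2.minMaxLoc(r)[1::2])
st()
E
```

```text
t 24.9 p [ 321.2 -340.5  224. ] yaw -5.32 tilt [-0.0011 -0.0005] F [-0.2  0.  -0.9] M [ 0.02  0.01 -0.02] op 68.4
19 frontL 0.995 -0.5 -2.5
19 lugL 0.95 -1.0 -1.75
19 rollend 0.994 -1.75 0.0
19 plateL 0.981 0.0 0.25
19 rearfoot 0.971 -0.75 0.25
carton (0.9997814297676086, (9, 9))
tray (0.999048113822937, (9, 9))
jar (0.9997698068618774, (9, 9))
smallw (0.9955611228942871, (9, 9))
plateL (0.8337817192077637, (9, 8))
t 25.15 p [ 323.8 -336.6  224. ] yaw -4.94 tilt [ 0.0001 -0.    ] F [ 0.6 -0.1  0.2] M [0.03 0.05 0.02] op 68.5
```

View pics/S.png

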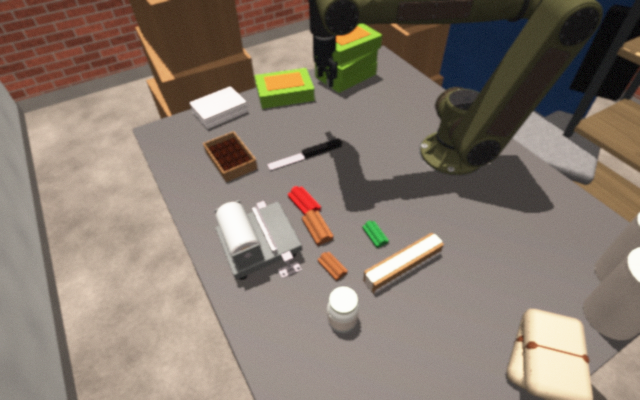

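View pics/T.png

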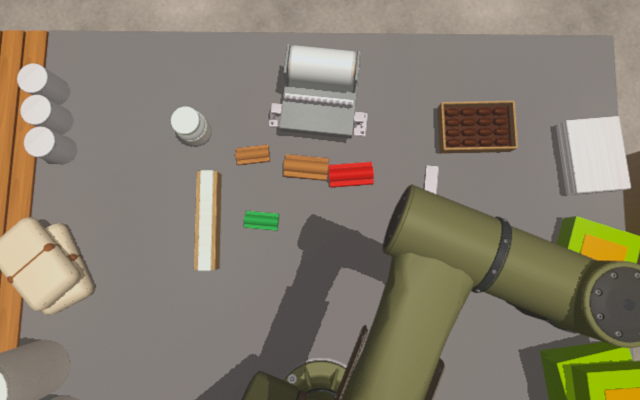

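View pics/s19.png

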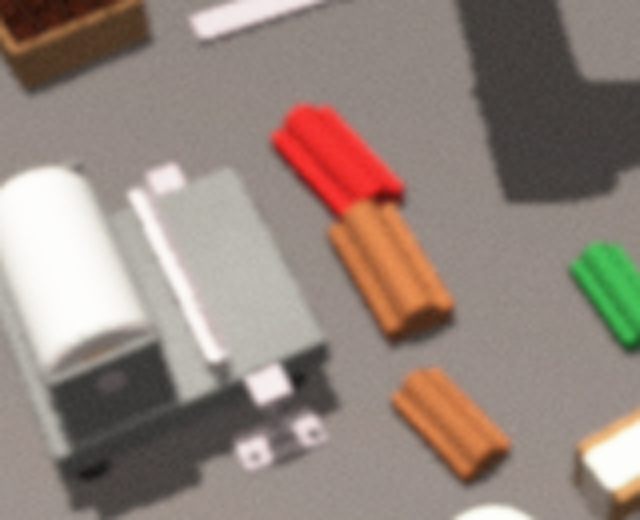

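```bash
python3 -c "
from bench import env
print(env.sign_off())"
```

```text
the job is handed in; nothing more can be done
None
```

The dispenser's front edge is up on its sprung prop, and the bar is out and lying flat on the table. I handed the job in at about 25 s of robot time.

I levered the bar over the wooden fulcrum block until the edge rose about 21–23 mm, then let it back down onto the prop. The gripper never touched the dispenser, and I saw no force above about 35 N at the wrist.

**What my last checks showed:**
- **Dispenser:** the front edge measured about 12–13 mm higher than at the start. It held that height after the bar came out and through all the later pictures. I inferred that the prop carries it from this and did not see the struts clearly.
- **Bar:** it lies flat to the right of the work, clear of the dispenser, and the open gripper is well above it.
- **Bystanders:** the carton, date tray and jar showed no movement between the first and last top pictures.

**What did not go cleanly:**
- **Red block moved:** early on the bar sagged in the jaws and its tip pushed the red look-alike block against the fulcrum. The fulcrum turned about 5° and shifted a few millimetres. The red block was not one of the things you asked to leave in place, but I did move it.
- **Dispenser slid slightly:** it slid about 5–7 mm backwards while being lifted and came most of the way back. My last estimate is 1–2 mm from where it started.

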